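Hang the display rail and dress it with birdhouses

TASK

Set up the craft-stall display: hang the wooden rail in the two hooks of the stand with its stop ring towards the left, lowering it rather than dropping it, and keep hold until both ends are fully down in their hooks before you let go. Then hook every birdhouse on the table onto the rail, entrance holes to the front, and slide them along to the left until the first one's handle is up against the stop ring and the others are closed up handle to handle behind it, leaving the rest of the rail free for the next batch. Leave the painted stones and the tube where they lie.

Things in the scene. Friction and masses are not known exactly. Their poses are not given: they have to be found in the camera images.
- stand: wooden stand, fixed: base board 125 x 430 mm, 21 mm high; two 24 mm square posts, 200 mm high, at x 58, y +-160 mm, joined by a low cross bar; on each post's front an 8 mm steel wire hook. Origin on the table below the seat line, midway between the hooks; z up, y towards the left hook (seen by the robot), -x towards the robot. Nothing is above or in front of the hooks
- seat_left (a point): where the rail's axis lies when fully down in the LEFT hook (stand x 0, y 160, z 150 mm; axes as the stand's). The hook is a V cup in the x-z plane, open upwards: 34 mm wide inside at its mouth, narrowing to the seat; its front tip rises 20 mm above this point
- seat_right (a point): the same for the RIGHT hook (stand y -160 mm); the seats are 320 mm apart
- rail: wooden rail: 16 mm round dowel along its y axis, 408 mm long over the 34 x 34 x 32 mm square end knobs it lies on (inner faces y +-172 mm); dark stop ring, 33 mm diameter, at y 110 to 120 mm. Origin at mid length, 17 mm below the dowel's axis. 0.18 kg, balanced at its middle. Starts on the table, ring end left. When hung it can roll about its axis and has 8 mm end play
- rail_grip (a point): middle of the rail, on the dowel's axis (17 mm above the table at the start)
- rail_left (a point): on the rail's axis at y = 160 mm, between the ring and the left knob: the place that belongs in the left hook
- rail_right (a point): on the rail's axis at y = -160 mm: the place that belongs in the right hook
- ring_face (a point): on the rail's axis at the inner face of the stop ring (rail y 110 mm), against which the left end of the first birdhouse's handle comes to stand (its middle then 18 mm from here)
- house_a: birdhouse 127 mm high, upright; origin mid underside. House 34 mm wide (y), 50 deep (x), ridge z 62 mm, entrance hole on -x face. Over it a hook of 4 mm steel strap, 24 wide: neck x -16 to -12 (front), top z 100 to 104, lip x 12 to 16 down to z 90. On top a wooden handle: cylinder along y, 24 mm diameter, axis z 115, y -18 to 18, the widest part; grip its flat ends. 0.15 kg. May be absent
- house_a_saddle (a point): centre of the underside of house_a's strap top (house x = y = 0, z 100 mm; axes as the house's). It rests on the rail when hung, 8 mm above the rail's axis. The mouth below opens to +x: 28 mm high between ridge and lip, and 24 mm deep inside (x -12 to 12). Bring the mouth over the rail from the front, then lower
- house_b: a birdhouse exactly like house_a; may be absent
- house_b_saddle (a point): the same point of house_b
- house_c: a birdhouse exactly like house_a; may be absent
- house_c_saddle (a point): the same point of house_c
- house_d: a birdhouse exactly like house_a; may be absent
- house_d_saddle (a point): the same point of house_d
- house_e: a birdhouse exactly like house_a; may be absent
- house_e_saddle (a point): the same point of house_e
- toadstone: loose bystander: red painted stone with white dots, 35 x 41 x 19 mm, origin under its centre
- ladybird: loose bystander: small ladybird stone, 27 x 34 x 16 mm, origin under its centre
- chick: loose bystander: stone painted as a chick, 36 x 44 x 20 mm, origin under its centre
- tube: loose bystander: flat tube of lining paint, 38 x 136 x 26 mm, lying along its y axis, origin under its centre
Not all that is in view belongs to the job. What is shaped like the house_c but orange is not meant.

How it is judged:
By the outcome, as a careful person would: the job done as asked, in the order asked, and still so for the second after the job is handed in, with the robot touching nothing.
Of house_a, house_b, house_c, house_d, house_e only 3 to 5 are there at a start; the rules pass over those that are not, and their reading is None.
At some moment in a run one of rail may be knocked a few centimetres aside while the robot is not near it.
It also fails if it takes over 210 s, if anything falls off the work surface, if the arm or the gripper's body presses on something with over 40 N, if the wrist force passes 120 N, or if a joint passes its speed limit or range.

ROBOT

A 6-joint arm with a two-finger parallel gripper is mounted at the origin on a cart in front of the work surface, level with it; the furniture and walls round the work are solid. World frame = base frame: x ahead of the robot, y to its left, z up, the work surface at z = 0. Lengths are in m, angles in rad, forces in N, time in s.
With the tool pointing down it reaches from about 0.4 to 0.825 m from the base axis. Payload 7 kg.
Tool frame: the origin (TCP) lies at the centre of the arm's flange, where the gripper is bolted on; the fingertips stand 178 mm ahead of it and the grasp point (between the pads) lies arm.tcp_to_grasp ahead of it (arm.tcp_to_grasp is the distance from the TCP to the grasp point, in m); z points along the fingers, y is the direction in which the jaws open and shut (so a half turn about z gives the same grasp; the last joint's range is limited). The gripper opens to 88 mm and grips with 3 to 60 N. Pads are 19 mm wide; open, the fingers measure 130 mm over their backs; the gripper's body (78 mm by 193 mm) begins 47 mm behind the grasp point.
Start: joints at [1.474, 0.359, 0.012, 0, -1.224, -0.288], TCP at [0.253, 0.626, 0.405] pointing down, gripper open.
Joint ranges: [-3.07, 3.07], [-1.43, 2.12], [-1.02, 1.25], [-3.03, 1.67], [-3.05, -0], [-3.03, 3.03]. Speed limits (rad/s): [2.39, 2.39, 3.01, 3.14, 3.14, 3.14].

INTERFACE

Orientations are given as [roll, pitch, yaw] about the fixed x, y, z axes, in that order (R = Rz(yaw) Ry(pitch) Rx(roll)).
In Python, from station import arm gives the robot as it stands.
- The arm moves only by the tool move_arm, never from a script. Its argument "deltas" is a list of rows, each a list of 6 numbers: the shift along the world's x, y, z in mm, then the turn, a rotation vector about the world's x, y, z in degrees. In form: [[tx, ty, tz, ax, ay, az], ...]. A call has exactly 5 rows; each row shifts and turns the commanded pose from where the row before left it; what a row does not reach is not made up. A row lasts 1/12 s, in which the tool goes at most 41.7 mm and 7.16 degrees, less where a joint would pass 70% of its speed; a pose out of reach is approached as far as the arm can. A call with a gripper value outside its range is refused whole. "claw" is the closure in counts, from 0 (fully open) to 255 (shut), set as the call begins (left out, the last holds). The fingers move at their own pace and stop on an object; "squeeze" is the grip in N (left out, the last holds). Time passes only in rows, so rows that do not move let the fingers close, or fill a call up. It gives the time, the measured TCP pose, the force and the opening at its end, in the units of the state.
- arm.get_state(): the state, without advancing time (a new reading comes with each control period).
- arm.grab_frame(name): name is "scene" or "top" or "wrist"; returns the picture (420x560x3 uint8, red, green, blue); there is no depth.
- arm.calibration(name): a dict with "intrinsics" (3x3 intrinsics, pixels), "T" (4x4, takes a point from camera to world coordinates); the wrist camera has in their place "mount" (4x4, takes a point from camera to tool coordinates, whose origin is the TCP and whose axes are the flange's). Camera axes: x right, y up, looking along -z (the intrinsics and any distortion apply to the point x, -y, -z); pixel columns grow to the right and rows downward; lengths in m; the calibration is good to about 2 mm. A picture is of the moment at which its call begins: read the wrist's pose just before it. calibration takes no time and is no camera call.
- arm.job_done(): hands the job in, once; it reports no verdict.
Trained networks look in the newest picture that a camera, given by its name, has taken for a name from the list of things; names that differ only in an ending like _2 or _b are one class to them, and where a whole thing is asked for, a point or a joint stands for the part that bears it (a point fixed in the world has none). Each returns a list of dicts, best first, with "score" (0 to 1); they miss things now and then, are a little off and sometimes report something else, mostly with a low value. They report only what shows in the picture. A call takes as long as a camera call. They do not tell look-alikes from the thing itself.
- arm.spot_in(thing, camera): "xy" ([column, row] in pixels, amid what is visible of it).
- arm.masks_of(thing, camera): "pixels" (420x560 bool, what is visible of it) and "xy" ([column, row] in pixels, amid what is visible of it).
- arm.spot_point(thing, camera): "xy" ([column, row] in pixels: a listed point, or the origin of a listed thing).
The state is a dict: "t": time; "q": joint angles; "qd": joint speeds; "joint_efforts": joint torques, N m; "eef_pos": TCP position; "ee_rot": TCP orientation; "force": force on the tool from outside, world axes, zero at the start; "moment": the same for the moment, N m; "width": finger opening in m.
Only numpy, scipy, OpenCV 4.12 (cv2) and the standard library are available. Lean on these libraries where they do the work, as an engineer would, in place of code of your own. Each camera call takes 0.05 s, during which the arm holds its last target. There are 200 camera calls.

## Working session

There is one attempt and no reset: what is moved stays moved. The work goes in short steps, Python scripts to look and compute and a tool call to move; the robot and the scene stay as the last step left them, time stands still between calls to the robot, and variables do not carry over. Pictures are saved under pics/ and viewed, about 12 in all and at most 16, crops included, and the job is handed in when it is done.

Besides the shell and the picture viewer there is one more tool, called after "Emit:" as name(argument=value, ...) on one line, values as JSON. move_arm: Moves the arm, as the interface text tells. Its arguments: {"type":"object","properties":{"deltas":{"type":"array","items":{"type":"array","items":{"type":"number"}}},"claw":{"type":"number"},"squeeze":{"type":"number"}},"required":["deltas"]}

```bash
ls; mkdir -p pics; python3 - <<'E'
from station import arm
import cv2,numpy as np
print(arm.get_state(), arm.tcp_to_grasp)
for n in("scene","top"):
    cv2.imwrite(f"pics/{n}0.png",arm.grab_frame(n)[:,:,::-1])
    c=arm.calibration(n);print(n,c)
print(arm.calibration("wrist"))
E
```

```text
pics
{'t': 0.0, 'q': array([ 1.47409739e+00,  3.59386421e-01,  1.10448574e-02, -3.74349069e-04,
       -1.22409342e+00, -2.88109005e-01]), 'qd': array([-0.00100119, -0.00024601,  0.00110861,  0.00170404,  0.00043256,
        0.00120486]), 'joint_efforts': array([ 9.25763197e-04, -5.82718277e+01,  2.93066847e+01,  6.99723423e+00,
        7.01499768e-03, -1.58854350e-04]), 'eef_pos': array([0.25329937, 0.62545307, 0.40371228]), 'ee_rot': array([ 3.13992153e+00, -1.28251459e-04, -3.84935327e-01]), 'force': array([0.53391381, 0.35170768, 0.17641475]), 'moment': array([-0.01846232, -0.03540105,  0.03251794]), 'width': 0.08759972171416212} 0.1593
scene {'intrinsics': array([[382.79966492,   0.        , 278.25230275],
       [  0.        , 382.79966492, 210.02491797],
       [  0.        ,   0.        ,   1.        ]]), 'T': array([[ 0.5584105 ,  0.61577731, -0.5558741 , -0.14611022],
       [-0.82947283,  0.42443243, -0.36308667, -0.47244767],
       [ 0.01235046,  0.66383388,  0.74777808,  1.01007085],
       [ 0.        ,  0.        ,  0.        ,  1.        ]])}
top {'intrinsics': array
[... 221 characters left out ...]
  [-0.99962772,  0.02285797,  0.01489746, -0.03047793],
       [ 0.01867589,  0.17519117,  0.98435729,  1.80951606],
       [ 0.        ,  0.        ,  0.        ,  1.        ]])}
{'intrinsics': array([[355.43142441,   0.        , 281.61046046],
       [  0.        , 355.43142441, 215.33650584],
       [  0.        ,   0.        ,   1.        ]]), 'mount': array([[-9.39500293e-04,  9.63666743e-01,  2.67105833e-01,
         7.26055354e-02],
       [ 9.99998925e-01,  1.20607468e-03, -8.33957001e-04,
        -1.97080705e-04],
       [-1.12580621e-03,  2.67104763e-01, -9.63666840e-01,
         1.93232306e-02],
       [ 0.00000000e+00,  0.00000000e+00,  0.00000000e+00,
         1.00000000e+00]])}
```

View pics/scene0.png

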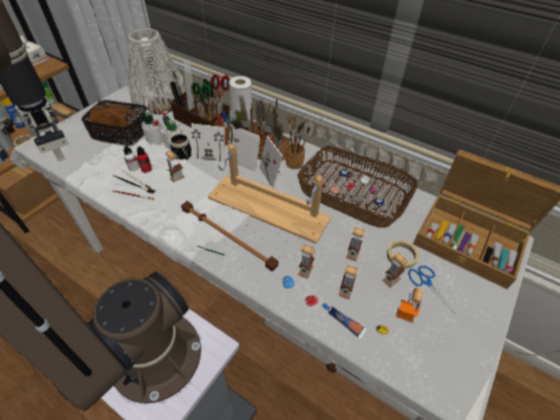

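View pics/top0.png

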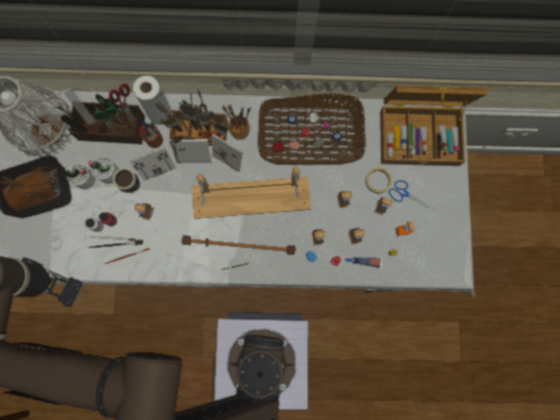

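```bash
cat > h.py <<'E'
from station import arm
import numpy as np,cv2
from scipy.spatial.transform import Rotation as R
def camT(name,st=None):
    c=arm.calibration(name)
    if name!="wrist": return c["intrinsics"],c["T"]
    st=st or arm.get_state()
    T=np.eye(4);T[:3,:3]=R.from_euler("xyz",st["ee_rot"]).as_matrix();T[:3,3]=st["eef_pos"]
    return c["intrinsics"],T@c["mount"]
def ray(name,xy,C=None):
    K,T=C or camT(name)
    d=np.linalg.inv(K)@[xy[0],xy[1],1.]
    d=T[:3,:3]@[d[0],-d[1],-d[2]]
    return T[:3,3],d/np.linalg.norm(d)
def onz(name,xy,z,C=None):
    o,d=ray(name,xy,C);return o+d*(z-o[2])/d[2]
def proj(name,p,C=None):
    K,T=C or camT(name)
    q=np.linalg.inv(T)@np.r_[p,1];u=K@[q[0],-q[1],-q[2]];return u[:2]/u[2]
def tri(r1,r2):
    A=np.zeros((3,3));b=np.zeros(3)
    for o,d in(r1,r2):
        M=np.eye(3)-np.outer(d,d);A+=M;b+=M@o
    return np.linalg.solve(A,b)
E
python3 - <<'E'
from h import *
np.set_printoptions(precision=4,suppress=True)
for n in("top","scene"): arm.grab_frame(n)
Z=dict(rail_grip=.017,rail_left=.017,rail_right=.017,seat_left=.15,seat_right=.15,house_a=0,house_a_saddle=.1,toadstone=.01,ladybird=.01,chick=.01,tube=.01)
for t,z in Z.items():
    for n in("top","scene"):
        for d in arm.spot_point(t,n)[:7]:
            if d["score"]>.3: print(t,n,round(d["score"],2),np.round(d["xy"]),onz(n,d["xy"],z))
print(arm.get_state()["t"])
E
```

```text
rail_grip top 0.9 [235. 246.] [0.4078 0.1042 0.017 ]
rail_grip scene 0.59 [228. 233.] [0.4148 0.0912 0.017 ]
rail_left top 0.96 [193. 242.] [0.4156 0.2568 0.017 ]
rail_left scene 0.57 [192. 212.] [0.4177 0.25   0.017 ]
rail_right top 0.87 [285. 250.] [ 0.3941 -0.0739  0.017 ]
rail_right scene 0.62 [267. 260.] [ 0.3999 -0.0779  0.017 ]
seat_left top 0.68 [205. 196.] [0.5565 0.2033 0.15  ]
seat_left scene 0.96 [223. 162.] [0.5677 0.2187 0.15  ]
seat_right top 0.89 [302. 187.] [ 0.5958 -0.1255  0.15  ]
seat_right scene 0.97 [306. 198.] [ 0.5838 -0.0985  0.15  ]
seat_right scene 0.35 [175. 159.] [0.4879 0.3632 0.15  ]
house_a top 0.8 [405. 230.] [ 0.4801 -0.5137  0.    ]
house_a top 0.79 [149. 212.] [0.5268 0.4251 0.    ]
house_a top 0.72 [354. 238.] [ 0.4478 -0.3264  0.    ]
house_a top 0.67 [340. 202.] [ 0.5817 -0.2771  0.    ]
house_a top 0.52 [316. 238.] [ 0.4457 -0.1868  0.    ]
house_a top 0.51 [378. 209.] [ 0.5563 -0.4169  0.    ]
house_a top 0.49 [283. 251.] [ 0.3941 -0.0696  0.    ]
house_a scene 0.95 [407. 316.] [ 0.4773 -0.5092  0.    ]
house_a scene 0.81 [388. 280.] [ 0.5587 
[... 453 characters left out ...]
06. 199.] [ 0.6228 -0.0773  0.1   ]
toadstone top 0.67 [318. 238.] [ 0.4412 -0.195   0.01  ]
toadstone top 0.66 [334. 260.] [ 0.3623 -0.2539  0.01  ]
toadstone scene 0.74 [190. 211.] [0.4208 0.2645 0.01  ]
toadstone scene 0.59 [303. 268.] [ 0.4422 -0.1822  0.01  ]
ladybird top 0.42 [392. 251.] [ 0.4016 -0.4623  0.01  ]
ladybird scene 0.52 [383. 328.] [ 0.4005 -0.4681  0.01  ]
chick top 0.59 [311. 258.] [ 0.3692 -0.1706  0.01  ]
chick scene 0.54 [287. 281.] [ 0.3747 -0.1676  0.01  ]
tube top 0.79 [359. 258.] [ 0.3714 -0.341   0.01  ]
tube top 0.61 [358. 234.] [ 0.461  -0.3412  0.01  ]
tube top 0.54 [318. 235.] [ 0.4533 -0.1924  0.01  ]
tube scene 0.68 [343. 325.] [ 0.3454 -0.3712  0.01  ]
1.3
```

Emit:
move_arm(deltas=[[10.5, -35.4, 0, 0, 0, -4.78], [10.5, -35.4, 0, 0, 0, -4.78], [10.5, -35.4, 0, 0, 0, -4.78], [10.5, -35.4, 0, 0, 0, -4.78], [10.5, -35.4, 0, 0, 0, -4.78]], claw=0, squeeze=25)

```text
t: 1.72
eef_pos: [0.3061, 0.4469, 0.4046]
ee_rot: [-3.141, 0.0, -0.806]
force: [0.7, 0.6, 1.3]
width: 0.0877
```

Emit:
move_arm(deltas=[[10.5, -35.4, 0, 0, 0, -4.78], [10.5, -35.4, 0, 0, 0, -4.78], [10.5, -35.4, 0, 0, 0, -4.78], [10.5, -35.4, 0, 0, 0, -4.78], [10.5, -35.4, 0, 0, 0, -4.78]])

```text
t: 2.13
eef_pos: [0.3584, 0.2698, 0.405]
ee_rot: [-3.141, 0.001, -1.223]
force: [2.3, -0.3, 0.3]
width: 0.0874
```

Emit:
move_arm(deltas=[[10.5, -35.4, 0, 0, 0, -4.78], [10.5, -35.4, 0, 0, 0, -4.78], [10.5, -35.4, 0, 0, 0, -4.78], [10.5, -35.4, 0, 0, 0, -4.78], [10.5, -35.4, 0, 0, 0, -4.78]])

```text
t: 2.55
eef_pos: [0.4108, 0.0928, 0.4052]
ee_rot: [-3.14, 0.001, -1.64]
force: [0.7, 0.3, 0.4]
width: 0.0879
```

Emit:
move_arm(deltas=[[0, 0, 0, 0, 0, 0], [0, 0, 0, 0, 0, 0], [0, 0, 0, 0, 0, 0], [0, 0, 0, 0, 0, 0], [0, 0, 0, 0, 0, 0]])

```text
t: 2.97
eef_pos: [0.4107, 0.0956, 0.4047]
ee_rot: [-3.142, 0.0, -1.634]
force: [-0.2, -0.6, 0.3]
width: 0.0875
```

```bash
python3 - <<'E'
from h import *
np.set_printoptions(precision=4,suppress=True)
st=arm.get_state();C=camT("wrist",st);print(st["eef_pos"],st["ee_rot"])
cv2.imwrite("pics/w1.png",arm.grab_frame("wrist")[:,:,::-1])
for t,z in dict(rail_grip=.017,rail_left=.017,rail_right=.017,seat_left=.15,seat_right=.15,stand=0).items():
    for d in arm.spot_point(t,"wrist")[:2]: print(t,round(d["score"],2),np.round(d["xy"]),onz("wrist",d["xy"],z,C))
E
```

```text
[0.4107 0.0956 0.4047] [-3.1416  0.0001 -1.6341]
rail_grip 0.55 [279. 186.] [0.4143 0.0935 0.017 ]
rail_left 0.66 [280. 319.] [0.4227 0.2511 0.017 ]
rail_right 0.79 [280.  14.] [ 0.4026 -0.0691  0.017 ]
seat_left 0.58 [283. 281.] [0.413 0.138 0.15 ]
seat_right 0.2 [281. 181.] [0.41   0.0651 0.15  ]
stand 0.67 [131. 152.] [0.5704 0.0495 0.    ]
```

View pics/w1.png

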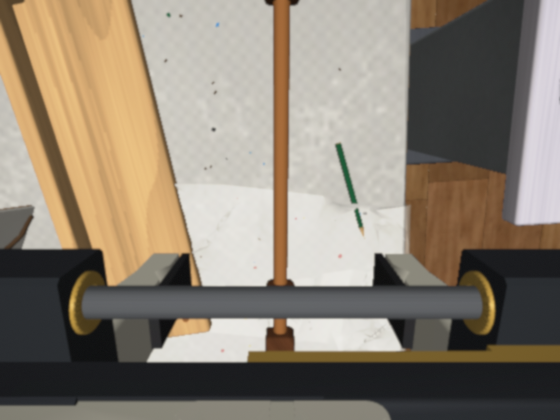

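Emit:
move_arm(deltas=[[0.4, -0.8, -40, 0, 0, 0], [0.4, -0.8, -40, 0, 0, 0], [0.4, -0.8, -40, 0, 0, 0], [0.4, -0.8, -40, 0, 0, 0], [0.4, -0.8, -30, 0, 0, 0]])

```text
t: 3.73
eef_pos: [0.4121, 0.0901, 0.2124]
ee_rot: [3.141, -0.001, -1.636]
force: [0.4, 0.2, 0.2]
width: 0.0875
```

Emit:
move_arm(deltas=[[0, 0, -16, 0, 0, 0], [0, 0, -10, 0, 0, 0], [0, 0, -6, 0, 0, 0], [0, 0, 0, 0, 0, 0], [0, 0, 0, 0, 0, 0]])

```text
t: 4.15
eef_pos: [0.4131, 0.0908, 0.1829]
ee_rot: [3.142, -0.0, -1.636]
force: [-0.5, 0.7, -0.2]
width: 0.0878
```

Emit:
move_arm(deltas=[[0, 0, 0, 0, 0, 0], [0, 0, 0, 0, 0, 0], [0, 0, 0, 0, 0, 0], [0, 0, 0, 0, 0, 0], [0, 0, 0, 0, 0, 0]], claw=255, squeeze=30)

```text
t: 4.57
eef_pos: [0.413, 0.0907, 0.1831]
ee_rot: [-3.141, 0.001, -1.636]
force: [-0.5, 0.4, -0.9]
width: 0.0599
```

Emit:
move_arm(deltas=[[0, 0, 0, 0, 0, 0], [0, 0, 0, 0, 0, 0], [0, 0, 0, 0, 0, 0], [0, 0, 0, 0, 0, 0], [0, 0, 0, 0, 0, 0]])

```text
t: 4.98
eef_pos: [0.4129, 0.0906, 0.1826]
ee_rot: [3.142, -0.0, -1.636]
force: [0.1, 0.3, 0.3]
width: 0.0265
```

Emit:
move_arm(deltas=[[0, 0, 0, 0, 0, 0], [0, 0, 0, 0, 0, 0], [0, 0, 0, 0, 0, 0], [0, 0, 0, 0, 0, 0], [0, 0, 0, 0, 0, 0]])

```text
t: 5.4
eef_pos: [0.4128, 0.0906, 0.1826]
ee_rot: [3.141, -0.0, -1.636]
force: [-0.4, -0.5, -0.5]
width: 0.0153
```

Emit:
move_arm(deltas=[[0, 0, 10, 0, 0, 0], [0, 0, 25, 0, 0, 0], [0, 0, 35, 0, 0, 0], [0, 0, 35, 0, 0, 0], [0, 0, 35, 0, 0, 0]])

```text
t: 5.82
eef_pos: [0.4124, 0.0902, 0.324]
ee_rot: [3.141, -0.001, -1.636]
force: [1.6, 1.0, -2.2]
width: 0.0149
```

Emit:
move_arm(deltas=[[0, 0, 30, 0, 0, 0], [0, 0, 20, 0, 0, 0], [0, 0, 10, 0, 0, 0], [0, 0, 0, 0, 0, 0], [0, 0, 0, 0, 0, 0]])

```text
t: 6.23
eef_pos: [0.4126, 0.0905, 0.3824]
ee_rot: [-3.141, 0.001, -1.636]
force: [-0.7, -0.3, -2.6]
width: 0.015
```

```bash
python3 - <<'E'
from h import *
np.set_printoptions(precision=4,suppress=True)
st=arm.get_state();print(st["eef_pos"],st["ee_rot"],st["width"],st["force"])
P={}
for n in("top","scene"):
    im=arm.grab_frame(n)
    x0,y0,w,h=(170,150,170,130) if n=="top" else (160,120,200,165)
    cv2.imwrite(f"pics/{n}2.png",cv2.resize(im[y0:y0+h,x0:x0+w,::-1],None,fx=4,fy=4,interpolation=cv2.INTER_CUBIC)[:600,:800])
    for t in("seat_left","seat_right","rail_left","rail_right","rail_grip","stand"):
        for d in arm.spot_point(t,n)[:1]:
            P[t,n]=d["xy"];print(t,n,round(d["score"],2),np.round(d["xy"],1))
for t in("seat_left","seat_right","rail_left","rail_right","rail_grip","stand"):
    if (t,"top") in P and (t,"scene") in P: print(t,tri(ray("top",P[t,"top"]),ray("scene",P[t,"scene"])))
E
```

```text
[0.4126 0.0905 0.3824] [-3.1414  0.0008 -1.6365] 0.015013190052502998 [-0.7133 -0.2802 -2.6003]
seat_left top 0.94 [205.  195.3]
seat_right top 0.95 [297.9 189.2]
rail_left top 0.61 [181.4 229.7]
rail_right top 0.8 [282.1 241.2]
stand top 0.58 [251.1 203.6]
seat_right scene 0.58 [307.6 197.6]
rail_left scene 0.75 [310.  299.2]
rail_right scene 0.95 [262.8 217.7]
rail_grip scene 0.8 [219.7 189.4]
stand scene 0.96 [263.4 211.6]
seat_right [ 0.5839 -0.1077  0.1584]
rail_left [ 0.5286  0.0892 -0.318 ]
rail_right [ 0.4033 -0.0614  0.2054]
stand [0.5643 0.0527 0.0072]
```

View pics/top2.png

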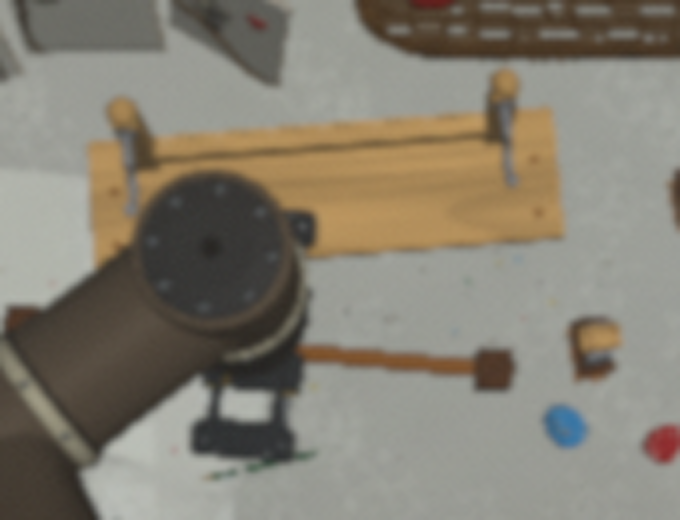

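View pics/scene2.png

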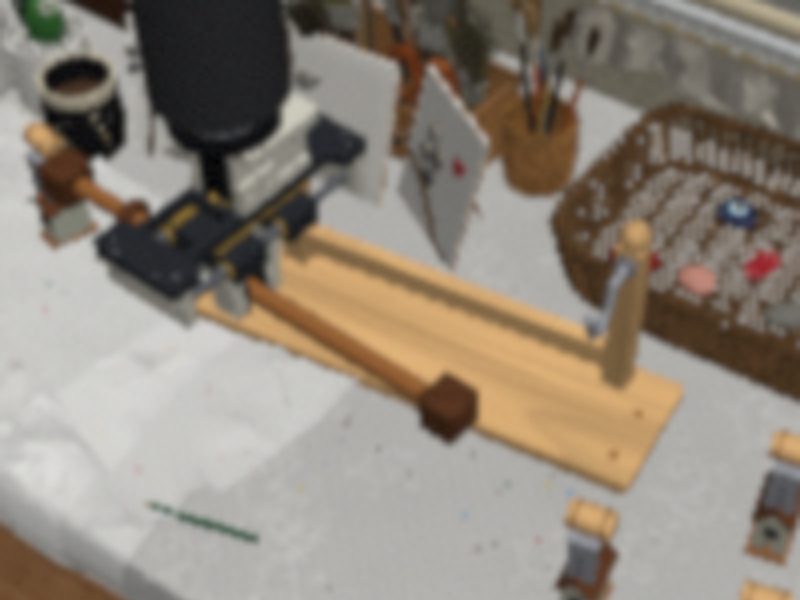

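```bash
python3 - <<'E'
from h import *
np.set_printoptions(precision=4,suppress=True)
T=lambda x,y,z:onz("top",(170+x/4,150+y/4),z)
pl,pr=T(122,112,.198),T(504,84,.198);print("posts",pl,pr,np.linalg.norm(pl-pr))
bl,br,fr,fl=T(88,143,.021),T(551,107,.021),T(565,237,.021),T(95,265,.021)
print(bl,br,fr,np.linalg.norm(bl-br),np.linalg.norm(br-fr))
L=tri(ray("top",(205,195.3)),ray("scene",(223,162)));Rr=tri(ray("top",(297.9,189.2)),ray("scene",(306.7,197.7)))
print("seats tri",L,Rr,np.linalg.norm(L-Rr)); 
print("top z.15",onz("top",(205,195.3),.15),onz("top",(297.9,189.2),.15))
print("scene z.15",onz("scene",(223,162),.15),onz("scene",(306.7,197.7),.15))
for a,b in((pl,pr),(bl,br),(L,Rr)):
    u=a-b;print("yaw",np.degrees(np.arctan2(-u[0],u[1])))
u=(pl-pr)[:2];u/=np.linalg.norm(u);n=np.array([u[1],-u[0]])
print("from posts: seats",pl[:2]-.058*n,pr[:2]-.058*n)
c=(bl+br)[:2]/2;print("base centre back",c,"mid seats", ((pl+pr)/2)[:2]-.058*n)
E
```

```text
posts [0.6074 0.2129 0.198 ] [ 0.6392 -0.1021  0.198 ] 0.31666887543305905
[0.6233 0.2692 0.021 ] [ 0.6677 -0.1536  0.021 ] [ 0.5461 -0.1676  0.021 ] 0.42513877596460636 0.1224128872674916
seats tri [0.5531 0.2015 0.17  ] [ 0.5829 -0.1066  0.1585] 0.3097721015693299
top z.15 [0.56   0.2022 0.15  ] [ 0.5888 -0.1116  0.15  ]
scene z.15 [0.5671 0.2195 0.15  ] [ 0.5856 -0.0989  0.15  ]
yaw 5.760770889570626
yaw 5.996315912671455
yaw 5.5210882287512755
from posts: seats [0.5497 0.2071] [ 0.5815 -0.1079]
base centre back [0.6455 0.0578] mid seats [0.5656 0.0496]
```

Emit:
move_arm(deltas=[[20, -5, 0, 0, 0, 1.2], [25, -6.5, 0, 0, 0, 1.5], [25, -6.5, 0, 0, 0, 1.5], [25, -6.5, 0, 0, 0, 1.5], [20, -5, 0, 0, 0, 1.3]])

```text
t: 7.35
eef_pos: [0.5296, 0.0607, 0.3825]
ee_rot: [-3.141, -0.0, -1.513]
force: [0.4, 0.0, -1.4]
width: 0.015
```

Emit:
move_arm(deltas=[[20, -5, 0, 0, 0, 1.3], [12, -3, 0, 0, 0, 1.26], [7, -2, 0, 0, 0, 0], [0, 0, 0, 0, 0, 0], [0, 0, 0, 0, 0, 0]])

```text
t: 7.77
eef_pos: [0.5666, 0.051, 0.3823]
ee_rot: [3.141, -0.0, -1.471]
force: [0.0, -0.3, -1.9]
width: 0.0155
```

```bash
python3 - <<'E'
from h import *
np.set_printoptions(precision=4,suppress=True)
st=arm.get_state();print(st["eef_pos"],st["ee_rot"],st["width"],st["force"])
for n in("scene","wrist"):
    im=arm.grab_frame(n);C=camT(n,st)
    if n=="scene": im=cv2.resize(im[120:270,170:370],None,fx=4,fy=4,interpolation=cv2.INTER_CUBIC)
    cv2.imwrite(f"pics/{n}3.png",im[:,:,::-1])
    for t,z in dict(seat_left=.15,seat_right=.15,rail_left=.2168,rail_right=.2168,rail_grip=.2168).items():
        for d in arm.spot_point(t,n)[:1]:
            print(t,n,round(d["score"],2),np.round(d["xy"],1),onz(n,d["xy"],z,C))
E
```

```text
[0.5666 0.051  0.3823] [ 3.1407 -0.0001 -1.4706] 0.015496000835076764 [ 0.0416 -0.3138 -1.9195]
seat_left scene 0.7 [223.7 163.7] [0.5618 0.2121 0.15  ]
seat_right scene 0.69 [307.5 194.1] [ 0.6003 -0.0929  0.15  ]
rail_left scene 0.87 [214.7 150.6] [0.5392 0.2226 0.2168]
rail_right scene 0.95 [311.3 186.7] [ 0.5745 -0.116   0.2168]
rail_grip scene 0.62 [263.2 166.3] [0.5667 0.0516 0.2168]
seat_left wrist 0.44 [281.8 274.9] [0.5643 0.078  0.15  ]
rail_grip wrist 0.64 [279.3 286.8] [0.5681 0.053  0.2168]
```

View pics/scene3.png

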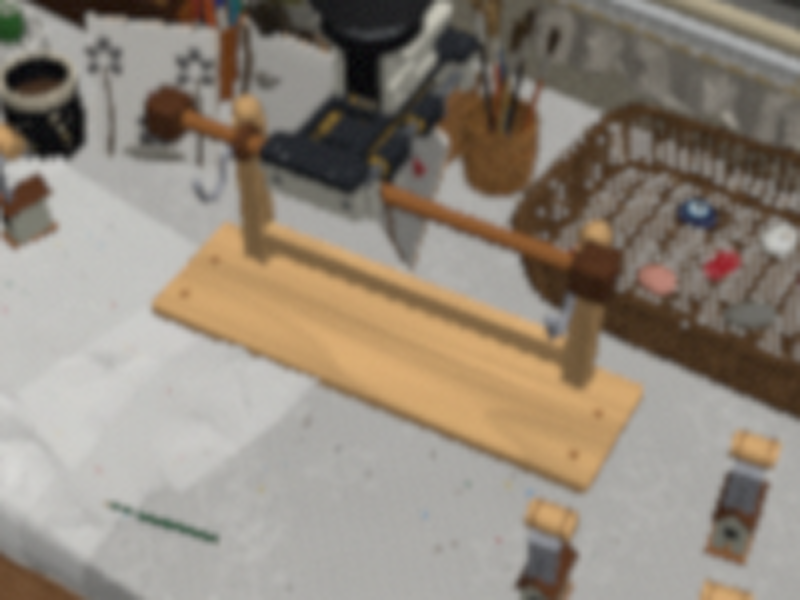

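View pics/wrist3.png

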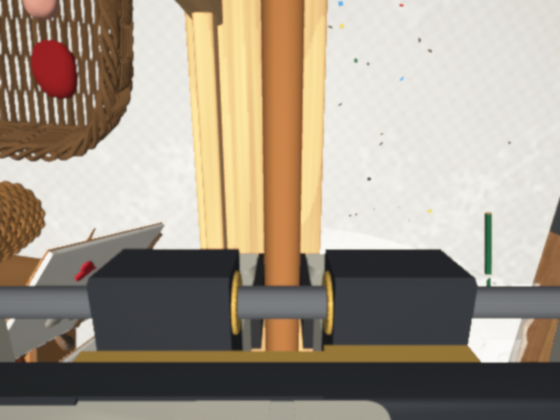

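```bash
python3 - <<'E'
from h import *
from scipy.optimize import least_squares
np.set_printoptions(precision=4,suppress=True)
t=lambda x,y:("top",(170+x/4,150+y/4)); s=lambda x,y:("scene",(170+x/4,120+y/4))
O=[(t(88,143),"b",1,.021),(t(551,107),"b",-1,.021),(t(565,237),"f",-1,.021),
(s(228,225),"b",1,.021),(s(155,307),"f",1,.021),(s(583,490),"f",-1,.021),(s(640,388),"b",-1,.021),
(t(122,110),"p",1,.197),(t(504,82),"p",-1,.197),
(("top",(205,195.3)),"s",1,.15),(("top",(297.9,189.2)),"s",-1,.15),(("scene",(223,162.5)),"s",1,.15),(("scene",(307,196.5)),"s",-1,.15)]
CT={n:camT(n) for n in("top","scene")}
def P(p,k,sg,z):
    x,y={"b":(p[3]+.0625,.215),"f":(p[3]-.0625,.215),"p":(.058,.16),"s":(0,.16)}[k]
    y*=sg;c,q=np.cos(p[2]),np.sin(p[2]);return np.array([p[0]+c*x-q*y,p[1]+q*x+c*y,z])
def pr(p,o,off=True):
    n=o[0][0];u=proj(n,P(p,*o[1:]),CT[n]);return u+(p[4:6] if n=="top" else p[6:8])
w=lambda o:.5 if o[1]=="s" else 1
f=lambda p:np.r_[np.concatenate([(pr(p,o)-o[0][1])*w(o) for o in O]),p[4:]/1.0]
r=least_squares(f,[.567,.051,.1,.03,0,0,0,0],loss="soft_l1")
print(r.x,np.degrees(r.x[2]))
for o in O: print(o[0][0],o[1:],pr(r.x,o)-o[0][1])
print("sigma",np.sqrt(np.diag(np.linalg.inv(r.jac.T@r.jac)))[:4])
print("seats",P(r.x,"s",1,.15),P(r.x,"s",-1,.15))
# overlay
im=cv2.imread("pics/scene3.png")
c,q=np.cos(r.x[2]),np.sin(r.x[2])
W=lambda x,y,z:np.array([r.x[0]+c*x-q*y,r.x[1]+q*x+c*y,z])
for sg in(1,-1):
    for k,v in enumerate([(0,.16,.150),(-.021,.16,.170),(.046,.16,.165)]):
        u=(proj("scene",W(v[0],sg*v[1],v[2]),CT["scene"])+r.x[6:8]-[170,120])*4
        cv2.circle(im,tuple(int(a) for a in u),3,[(0,0,255),(0,255,0),(255,0,0)][k],-1)
cv2.imwrite("pics/ov.png",np.hstack([cv2.resize(im[100:260,130:330],None,fx=2,fy=2),cv2.resize(im[250:410,480:680],None,fx=2,fy=2)]))
E
```

```text
[ 0.5695  0.0495  0.1014  0.0148 -0.0267  0.0668  0.1814  0.6024] 5.806976682251179
top ('b', 1, 0.021) [-0.5607 -0.2964]
top ('b', -1, 0.021) [ 0.7797 -0.0215]
top ('f', -1, 0.021) [0.4042 0.7086]
scene ('b', 1, 0.021) [-1.4597 -1.2047]
scene ('f', 1, 0.021) [-2.6083 -0.6356]
scene ('f', -1, 0.021) [0.3925 0.1162]
scene ('b', -1, 0.021) [ 1.2828 -0.19  ]
top ('p', 1, 0.197) [-0.4275 -0.4397]
top ('p', -1, 0.197) [ 0.474  -0.5747]
top ('s', 1, 0.15) [-2.0641  1.9477]
top ('s', -1, 0.15) [-0.6291  0.9409]
scene ('s', 1, 0.15) [0.0604 3.5817]
scene ('s', -1, 0.15) [2.8885 3.2164]
sigma [0.0038 0.003  0.0075 0.0034]
seats [0.5533 0.2087 0.15  ] [ 0.5857 -0.1096  0.15  ]
```

View pics/ov.png

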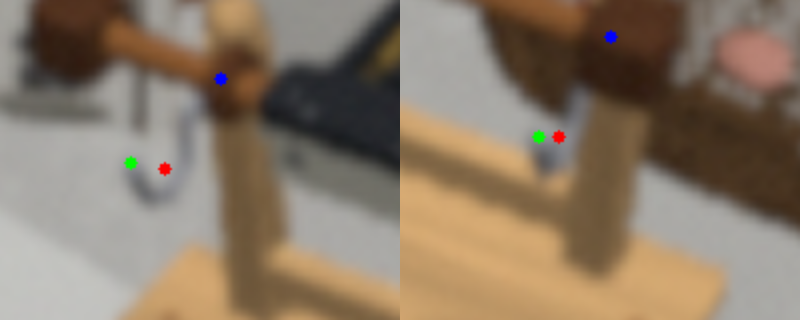

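Emit:
move_arm(deltas=[[3, -2, -5, 0, 0, 0], [0, 0, -10, 0, 0, 0], [0, 0, -12, 0, 0, 0], [0, 0, -12, 0, 0, 0], [0, 0, -6, 0, 0, 0]])

```text
t: 8.78
eef_pos: [0.5694, 0.0488, 0.3351]
ee_rot: [3.139, -0.0, -1.47]
force: [-0.7, -0.4, -1.1]
width: 0.0152
```

Emit:
move_arm(deltas=[[0, 0, -5, 0, 0, 0], [0, 0, -5, 0, 0, 0], [0, 0, -4, 0, 0, 0], [0, 0, 0, 0, 0, 0], [0, 0, 0, 0, 0, 0]])

```text
t: 9.2
eef_pos: [0.57, 0.0491, 0.3238]
ee_rot: [-3.141, -0.0, -1.469]
force: [-0.4, 0.5, -1.8]
width: 0.015
```

```bash
python3 - <<'E'
from h import *
np.set_printoptions(precision=4,suppress=True)
st=arm.get_state();print(st["eef_pos"],st["ee_rot"],st["width"],st["force"],st["moment"])
im=arm.grab_frame("scene")
a=cv2.resize(im[130:190,195:255],None,fx=6,fy=6,interpolation=cv2.INTER_CUBIC)
b=cv2.resize(im[165:225,275:335],None,fx=6,fy=6,interpolation=cv2.INTER_CUBIC)
cv2.imwrite("pics/s4.png",np.hstack([a,b])[:,:,::-1])
E
```

```text
[0.57   0.0491 0.3238] [-3.1415 -0.0001 -1.4693] 0.015007231807543544 [-0.3604  0.4862 -1.7984] [ 0.1093 -0.046   0.0224]
```

View pics/s4.png

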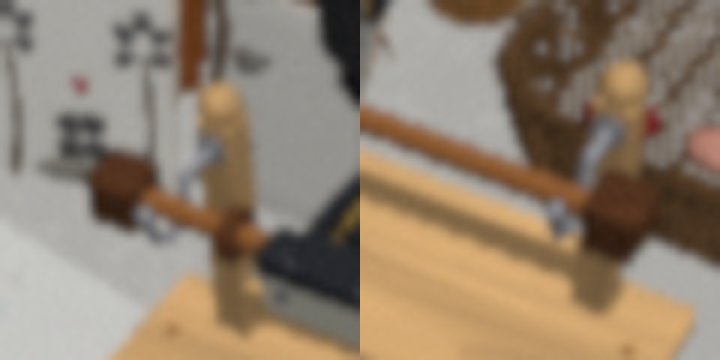

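Emit:
move_arm(deltas=[[0, 0, -2, 0, 0, 0], [0, 0, -2, 0, 0, 0], [0, 0, -1.5, 0, 0, 0], [0, 0, -1, 0, 0, 0], [0, 0, 0, 0, 0, 0]])

```text
t: 9.67
eef_pos: [0.5698, 0.0491, 0.3169]
ee_rot: [3.141, -0.0, -1.469]
force: [0.1, 0.1, -1.0]
width: 0.015
```

Emit:
move_arm(deltas=[[0, 0, -1, 0, 0, 0], [0, 0, 0, 0, 0, 0], [0, 0, -1, 0, 0, 0], [0, 0, 0, 0, 0, 0], [0, 0, 0, 0, 0, 0]])

```text
t: 10.08
eef_pos: [0.5704, 0.0492, 0.3158]
ee_rot: [-3.14, 0.0, -1.469]
force: [2.0, 0.2, 2.1]
width: 0.015
```

Emit:
move_arm(deltas=[[1, 0, -0.5, 0, 0, 0], [0, 0, 0, 0, 0, 0], [0.5, 0, -0.5, 0, 0, 0], [0, 0, 0, 0, 0, 0], [0, 0, 0, 0, 0, 0]])

```text
t: 10.5
eef_pos: [0.5714, 0.0493, 0.3152]
ee_rot: [-3.141, 0.0, -1.469]
force: [-3.2, 0.5, 9.5]
width: 0.0149
```

```bash
python3 - <<'E'
from h import *
np.set_printoptions(precision=4,suppress=True)
for i in range(4): 
    im=arm.grab_frame("scene");st=arm.get_state();print(st["eef_pos"],st["ee_rot"],st["force"],st["moment"])
E
```

```text
[0.5714 0.0492 0.3152] [-3.1408  0.0001 -1.4689] [-2.5084  0.5003  9.6152] [0.3869 1.0064 0.075 ]
[0.5714 0.0492 0.3152] [-3.1409  0.0001 -1.469 ] [-2.5939  0.5273  9.5385] [0.4026 0.9555 0.0549]
[0.5714 0.0492 0.3151] [-3.1409  0.0001 -1.469 ] [-2.8947  0.9048 10.0528] [0.4184 0.919  0.0327]
[0.5714 0.0492 0.3152] [-3.1409  0.0001 -1.469 ] [-2.9355  0.6021  8.6617] [0.4353 1.0039 0.0577]
```

Emit:
move_arm(deltas=[[-0.6, 0, 0.5, 0, 0, 0], [0, 0, 0, 0, 0, 0], [0, 0, 0, 0, 0, 0], [0, 0, 0, 0, 0, 0], [0, 0, 0, 0, 0, 0]])

```text
t: 11.12
eef_pos: [0.5712, 0.0492, 0.3153]
ee_rot: [-3.14, 0.0, -1.469]
force: [0.9, 0.7, 6.7]
width: 0.0151
```

Emit:
move_arm(deltas=[[0, 0, 0, 0, 0, 0], [0, 0, 0, 0, 0, 0], [0, 0, 0, 0, 0, 0], [0, 0, 0, 0, 0, 0], [0, 0, 0, 0, 0, 0]], claw=120)

```text
t: 11.53
eef_pos: [0.5706, 0.049, 0.3142]
ee_rot: [3.141, -0.0, -1.47]
force: [0.9, -0.2, 0.8]
width: 0.0425
```

Emit:
move_arm(deltas=[[0, 0, 0, 0, 0, 0], [0, 0, 0, 0, 0, 0], [0, 0, 15, 0, 0, 0], [0, 0, 25, 0, 0, 0], [0, 0, 35, 0, 0, 0]])

```text
t: 11.95
eef_pos: [0.57, 0.049, 0.3879]
ee_rot: [3.136, -0.001, -1.47]
force: [1.0, 1.1, -0.3]
width: 0.0461
```

Emit:
move_arm(deltas=[[-4.7, -22.6, 8, 0, 0, -6.4], [-4.7, -22.6, 8, 0, 0, -6.4], [-4.7, -22.6, 8, 0, 0, -6.4], [-4.7, -22.6, 8, 0, 0, -6.4], [-4.7, -22.6, 8, 0, 0, -6.4]], claw=0)

```text
t: 12.37
eef_pos: [0.5468, -0.0648, 0.4302]
ee_rot: [-3.141, 0.0, -2.033]
force: [-0.1, 0.0, -0.2]
width: 0.0741
```

Emit:
move_arm(deltas=[[-4.7, -22.6, 8, 0, 0, -6.4], [-4.7, -22.6, 8, 0, 0, -6.4], [-4.7, -22.6, 8, 0, 0, -6.4], [-4.7, -22.6, 8, 0, 0, -6.4], [-4.7, -22.6, 0, 0, 0, -6.4]])

```text
t: 12.78
eef_pos: [0.5236, -0.1781, 0.4635]
ee_rot: [-3.14, 0.002, -2.592]
force: [-0.6, -0.7, 0.8]
width: 0.0874
```

Emit:
move_arm(deltas=[[-4.7, -22.6, 0, 0, 0, -6.4], [-4.7, -22.6, 0, 0, 0, -6.4], [-4.7, -22.6, 0, 0, 0, -6.4], [-4.7, -22.6, 0, 0, 0, -6.4], [-4.7, -22.6, 0, 0, 0, -6.4]])

```text
t: 13.2
eef_pos: [0.4998, -0.291, 0.4617]
ee_rot: [3.142, 0.0, 3.133]
force: [0.2, -0.4, -0.1]
width: 0.0875
```

Emit:
move_arm(deltas=[[0, 0, 0, 0, 0, 0], [0, 0, 0, 0, 0, 0], [0, 0, 0, 0, 0, 0], [0, 0, 0, 0, 0, 0], [0, 0, 0, 0, 0, 0]])

```text
t: 13.62
eef_pos: [0.5005, -0.2892, 0.4618]
ee_rot: [3.142, 0.0, 3.14]
force: [0.4, 0.0, -0.1]
width: 0.0878
```

```bash
python3 - <<'E'
from h import *
np.set_printoptions(precision=4,suppress=True)
st=arm.get_state();C=camT("wrist",st);print(st["eef_pos"],st["ee_rot"],st["q"])
im=arm.grab_frame("wrist");np.save("w5.npy",im)
cv2.imwrite("pics/w5.png",im[:,:,::-1])
for t,z in dict(house_a=0,house_a_saddle=.1).items():
    for d in arm.spot_point(t,"wrist")[:7]: print(t,round(d["score"],2),np.round(d["xy"]),onz("wrist",d["xy"],z,C))
E
```

```text
[ 0.5005 -0.2892  0.4618] [3.1415 0.0003 3.14  ] [-0.1858  0.1675 -0.1172 -0.0001 -1.2858 -1.3866]
house_a 0.87 [109. 162.] [ 0.4829 -0.5038  0.    ]
house_a 0.82 [179. 224.] [ 0.5635 -0.4233  0.    ]
house_a 0.74 [287. 241.] [ 0.5864 -0.2829  0.    ]
house_a 0.68 [362. 129.] [ 0.4434 -0.1921  0.    ]
house_a 0.68 [254. 137.] [ 0.4528 -0.3238  0.    ]
house_a 0.53 [308.  60.] [ 0.3657 -0.2585  0.    ]
house_a_saddle 0.76 [388. 134.] [ 0.4448 -0.1891  0.1   ]
```

View pics/w5.png

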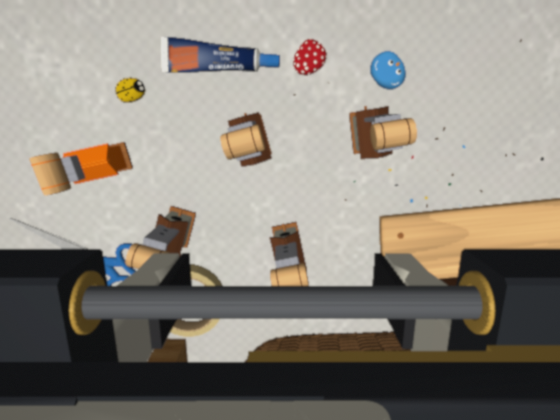

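```bash
cat >> h.py <<'E'
def handles(im,C,near=None,z=.118,dbg=None):
    hsv=cv2.cvtColor(im,cv2.COLOR_RGB2HSV)
    m=cv2.inRange(hsv,(9,70,140),(22,190,255))
    m=cv2.morphologyEx(m,cv2.MORPH_OPEN,np.ones((3,3)));m=cv2.morphologyEx(m,cv2.MORPH_CLOSE,np.ones((5,5)))
    if dbg: cv2.imwrite(dbg,m)
    out=[]
    for c in cv2.findContours(m,cv2.RETR_EXTERNAL,cv2.CHAIN_APPROX_NONE)[0]:
        if cv2.contourArea(c)<250: continue
        b=cv2.boxPoints(cv2.minAreaRect(c));W=np.array([onz("wrist",p,z,C)[:2] for p in b])
        e=[W[1]-W[0],W[2]-W[1]];l=[np.linalg.norm(v) for v in e];v=e[int(l[1]>l[0])]
        a=np.degrees(np.arctan2(-v[0],v[1]));a=(a+90)%180-90
        p=W.mean(0)
        if near is None or np.hypot(*(p-near))<.06: out.append((b.mean(0).round(),p,round(a,1),np.round(sorted(l),4)))
    return out
E
python3 - <<'E'
from h import *
np.set_printoptions(precision=4,suppress=True)
for o in handles(np.load("w5.npy"),camT("wrist"),dbg="pics/m5.png"): print(*o)
E
```

```text
[195. 329.] [ 0.6408 -0.3801] 13.1 [0.0141 0.0493]
[288. 276.] [ 0.5812 -0.2832] -0.1 [0.0205 0.0365]
[138. 258.] [ 0.5617 -0.4305] 66.7 [0.0227 0.0228]
[472. 241.] [ 0.5467 -0.1069] 6.1 [0.0698 0.1692]
[ 46. 174.] [ 0.4796 -0.5065] -81.6 [0.0211 0.0363]
[241. 142.] [ 0.4507 -0.3259] 13.4 [0.022 0.036]
[395. 133.] [ 0.4434 -0.1885] 8.7 [0.0227 0.0368]
[184.  60.] [ 0.3824 -0.3724] -0.2 [0.018  0.0193]
```

Emit:
move_arm(deltas=[[-11.4, 20.1, -20, 0, 0, 1.74], [-11.4, 20.1, -20, 0, 0, 1.74], [-11.4, 20.1, -20, 0, 0, 1.74], [-11.4, 20.1, -20, 0, 0, 1.74], [-11.4, 20.1, -20, 0, 0, 1.74]])

```text
t: 14.18
eef_pos: [0.4426, -0.1884, 0.361]
ee_rot: [-3.141, 0.001, -2.991]
force: [0.9, -0.9, 0.2]
width: 0.0877
```

Emit:
move_arm(deltas=[[0, 0, -30, 0, 0, 0], [0, 0, -30, 0, 0, 0], [0, 0, -18, 0, 0, 0], [0, 0, -9, 0, 0, 0], [0, 0, 0, 0, 0, 0]])

```text
t: 14.6
eef_pos: [0.4429, -0.1891, 0.2731]
ee_rot: [3.141, -0.003, -2.993]
force: [-0.4, -0.4, 0.7]
width: 0.0877
```

```bash
python3 - <<'E'
from h import *
np.set_printoptions(precision=4,suppress=True)
st=arm.get_state();C=camT("wrist",st);print(st["eef_pos"],st["ee_rot"],st["q"])
im=arm.grab_frame("wrist")
cv2.imwrite("pics/w6.png",im[:,:,::-1])
for o in handles(im,C): print(*o)
E
```

```text
[ 0.4429 -0.1891  0.2731] [ 3.1409 -0.0033 -2.9926] [ 0.006   0.1757 -0.5804 -0.0002 -0.8181 -1.4276]
[280. 278.] [ 0.4362 -0.1911] 8.5 [0.0063 0.0356]
```

View pics/w6.png

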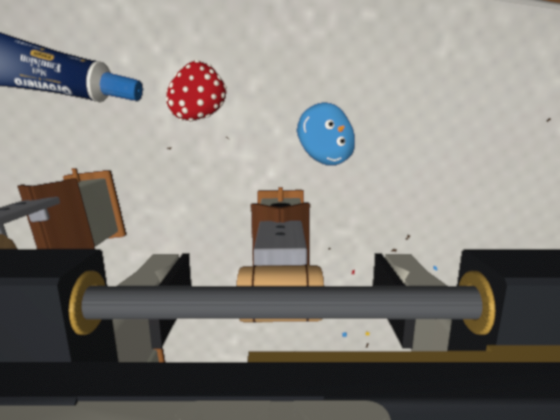

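Emit:
move_arm(deltas=[[0, 0, 0, 0, 0, 0], [0, 0, 0, 0, 0, 0], [0, 0, 0, 0, 0, 0], [0, 0, 0, 0, 0, 0], [0, 0, 0, 0, 0, 0]], claw=255, squeeze=25)

```text
t: 15.07
eef_pos: [0.4434, -0.1894, 0.2753]
ee_rot: [-3.141, 0.001, -2.993]
force: [-0.3, -0.6, -0.8]
width: 0.0596
```

Emit:
move_arm(deltas=[[0, 0, 0, 0, 0, 0], [0, 0, 0, 0, 0, 0], [0, 0, 0, 0, 0, 0], [0, 0, 0, 0, 0, 0], [0, 0, 0, 0, 0, 0]])

```text
t: 15.48
eef_pos: [0.4433, -0.1894, 0.2747]
ee_rot: [-3.142, -0.0, -2.993]
force: [-0.0, 0.3, 1.8]
width: 0.0355
```

Emit:
move_arm(deltas=[[0, 0, 8, 0, 0, 0], [0, 0, 24, 0, 0, 0], [0, 0, 24, 0, 0, 0], [0, 0, 18, 0, 0, -1], [0, 0, 0, 0, 0, -1.7]])

```text
t: 15.9
eef_pos: [0.4443, -0.1896, 0.353]
ee_rot: [-3.14, 0.006, -3.04]
force: [0.6, 0.4, -0.9]
width: 0.0358
```

Emit:
move_arm(deltas=[[3, 18, 0, 0, 0, 0], [7, 33, 0, 0, 0, 0], [7, 33, 0, 0, 0, 0], [7, 33, 0, 0, 0, 0], [7, 33, 0, 0, 0, 0]])

```text
t: 16.32
eef_pos: [0.4741, -0.0381, 0.3493]
ee_rot: [3.141, 0.0, -3.041]
force: [-0.3, 0.1, -1.5]
width: 0.0361
```

Emit:
move_arm(deltas=[[7, 33, 0, 0, 0, 0], [7, 33, 0, 0, 0, 0], [7, 33, 0, 0, 0, 0], [7, 25, 0, 0, 0, 0], [3.3, 17.7, 0, 0, 0, 0]])

```text
t: 16.73
eef_pos: [0.506, 0.1047, 0.3491]
ee_rot: [3.141, 0.0, -3.039]
force: [0.2, 0.6, -0.9]
width: 0.0359
```

```bash
python3 - <<'E'
from h import *
np.set_printoptions(precision=4,suppress=True)
st=arm.get_state();C=camT("wrist",st);print(st["eef_pos"],st["ee_rot"],st["q"],st["width"],st["force"])
im=arm.grab_frame("scene")[110:230,180:340];print(arm.get_state()["eef_pos"])
cv2.imwrite("pics/s7.png",cv2.resize(im,None,fx=5,fy=5,interpolation=cv2.INTER_CUBIC)[:,:,::-1])
E
```

```text
[0.506  0.1047 0.3491] [ 3.1414  0.0004 -3.0386] [ 0.5844  0.1439 -0.4133  0.     -1.0131 -2.0522] 0.035854623776181455 [ 0.2061  0.6299 -0.8924]
[0.5067 0.1063 0.3491]
```

View pics/s7.png

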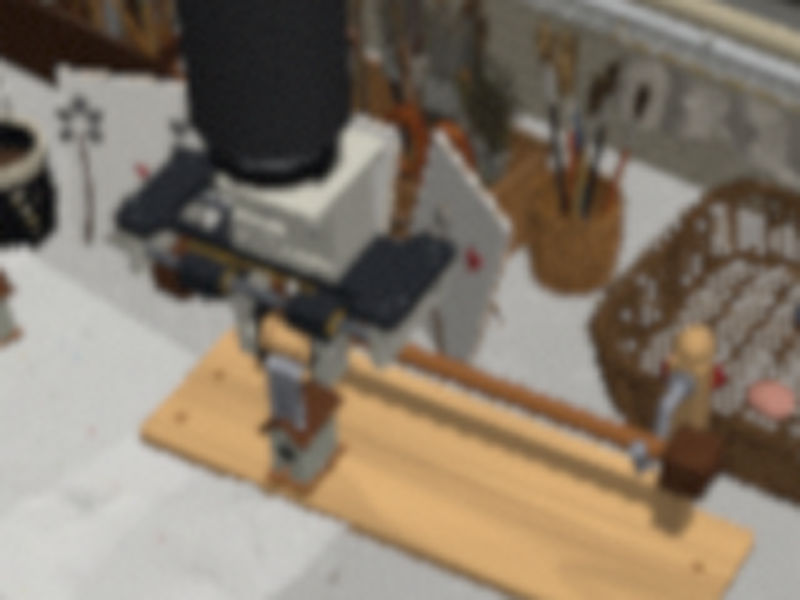

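Emit:
move_arm(deltas=[[12, 0, 0, 0, 0, 0], [15, 0, 0, 0, 0, 0], [15, 0, 0, 0, 0, 0], [10, 0, 0, 0, 0, 0], [6.7, 0, 0, 0, 0, 0]])

```text
t: 17.2
eef_pos: [0.5654, 0.1019, 0.3486]
ee_rot: [-3.141, -0.0, -3.041]
force: [-0.4, -0.3, -1.7]
width: 0.0357
```

Emit:
move_arm(deltas=[[0, 0, 0, 0, 0, 0], [0, 0, -3, 0, 0, 0], [0, 0, -5, 0, 0, 0], [0, 0, -4, 0, 0, 0], [0, 0, -2, 0, 0, 0]])

```text
t: 17.62
eef_pos: [0.5641, 0.1022, 0.3355]
ee_rot: [-3.141, 0.001, -3.039]
force: [-5.3, -0.3, 17.2]
width: 0.0359
```

Emit:
move_arm(deltas=[[0, 0, -1, 0, 0, 0], [0, 0, -1, 0, 0, 0], [0, 0, 0, 0, 0, 0], [0, 0, 0, 0, 0, 0], [0, 0, 0, 0, 0, 0]])

```text
t: 18.03
eef_pos: [0.5643, 0.1022, 0.3355]
ee_rot: [-3.141, 0.003, -3.039]
force: [-5.7, -0.6, 17.8]
width: 0.0358
```

Emit:
move_arm(deltas=[[0, 0, 2, 0, 0, 0], [-1.5, 0, 1, 0, 0, 0], [-1.5, 0, 0, 0, 0, 0], [0, 0, 0, 0, 0, 0], [0, 0, 0, 0, 0, 0]])

```text
t: 18.45
eef_pos: [0.5615, 0.1024, 0.336]
ee_rot: [3.142, 0.001, -3.04]
force: [1.2, -0.5, 3.9]
width: 0.0357
```

```bash
python3 - <<'E'
from h import *
np.set_printoptions(precision=4,suppress=True)
st=arm.get_state();print(st["eef_pos"],st["ee_rot"],st["width"],st["force"])
im=arm.grab_frame("scene")[110:230,180:340];w=arm.grab_frame("wrist")
a=cv2.resize(im[20:100,:70],(700,800),interpolation=cv2.INTER_CUBIC)[:600]
cv2.imwrite("pics/s8.png",np.hstack([cv2.resize(im[15:90,10:70],(400,500),interpolation=cv2.INTER_CUBIC),cv2.resize(w[150:350,200:360],(400,500))])[:,:,::-1])
E
```

```text
[0.5615 0.1024 0.336 ] [ 3.1416  0.0013 -3.0397] 0.035689130248080604 [ 1.1856 -0.549   3.8598]
```

View pics/s8.png

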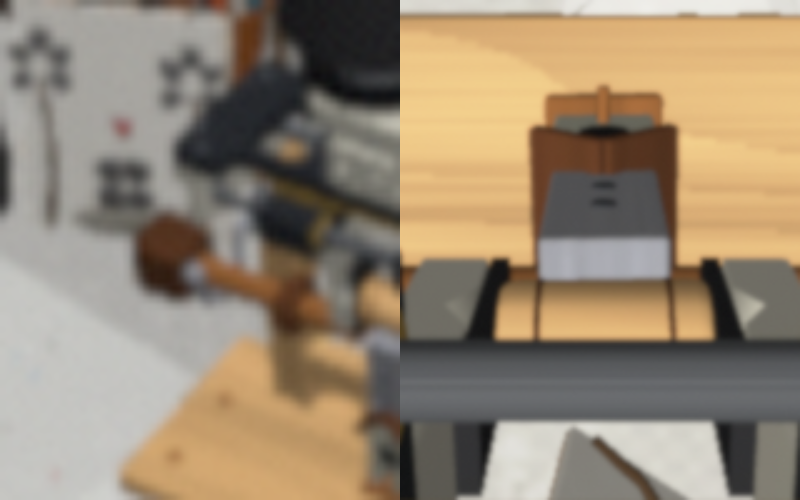

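Emit:
move_arm(deltas=[[0, 0, 0, 0, 0, 0], [0, 0, 0, 0, 0, 0], [0, 0, 0, 0, 0, 0], [0, 0, 10, 0, 0, 0], [0, 0, 20, 0, 0, 0]], claw=125)

```text
t: 18.97
eef_pos: [0.5601, 0.102, 0.3633]
ee_rot: [-3.14, -0.006, -3.041]
force: [0.0, 0.4, -0.1]
width: 0.0446
```

Emit:
move_arm(deltas=[[0, 0, 30, 0, 0, 0], [-4, -20, 0, 0, 0, 0], [-9, -35, 0, 0, 0, 0.7], [-9, -35, 0, 0, 0, 0.7], [-9, -35, 0, 0, 0, 0.7]])

```text
t: 19.38
eef_pos: [0.5292, -0.0236, 0.3956]
ee_rot: [3.141, -0.001, -3.002]
force: [1.0, -0.5, 0.5]
width: 0.0447
```

Emit:
move_arm(deltas=[[-9, -35, 0, 0, 0, 0.7], [-9, -35, 0, 0, 0, 0.7], [-9, -35, 0, 0, 0, 0.7], [-9, -35, 0, 0, 0, 0.7], [-9, -35, 0, 0, 0, 0.7]], claw=0)

```text
t: 19.8
eef_pos: [0.484, -0.1991, 0.3957]
ee_rot: [3.141, -0.001, -2.942]
force: [1.4, -1.1, -1.0]
width: 0.0726
```

Emit:
move_arm(deltas=[[-9, -35, 0, 0, 0, 0.7], [-9, -35, 0, 0, 0, 0.7], [-9, -35, 0, 0, 0, 0.6], [-8, -23, 0, 0, 0, 0], [0, 0, 0, 0, 0, 0]])

```text
t: 20.22
eef_pos: [0.4485, -0.3288, 0.3951]
ee_rot: [3.14, -0.002, -2.911]
force: [0.3, -0.6, -0.5]
width: 0.0878
```

```bash
python3 - <<'E'
from h import *
np.set_printoptions(precision=4,suppress=True)
arm.grab_frame("top")
st=arm.get_state();C=camT("wrist",st);print(st["eef_pos"],st["ee_rot"],st["width"],st["force"])
im=arm.grab_frame("wrist")
for o in handles(im,C): print(*o)
im=arm.grab_frame("scene");cv2.imwrite("pics/s9.png",cv2.resize(im[110:260,180:380],None,fx=4,fy=4,interpolation=cv2.INTER_CUBIC)[:,:,::-1])
for t in("rail_left","rail_right"): print(t,[(round(d["score"],2),np.round(d["xy"],1),onz("scene",d["xy"],.15)) for d in arm.spot_point(t,"scene")[:1]])
E
```

```text
[ 0.449  -0.3274  0.3951] [ 3.1401 -0.0017 -2.9113] 0.08777951877274515 [0.3767 0.6028 0.0751]
[192. 340.] [ 0.5705 -0.3752] -47.8 [0.0133 0.0432]
[284. 219.] [ 0.4511 -0.3248] 13.1 [0.022  0.0351]
[ 37. 203.] [ 0.4813 -0.5068] -83.1 [0.0201 0.037 ]
[228.  91.] [ 0.3708 -0.3833] 0.6 [0.0176 0.0196]
rail_left [(0.92, array([221.5, 166. ]), array([0.5487, 0.2108, 0.15  ]))]
rail_right [(0.67, array([308.4, 200.9]), array([ 0.5769, -0.1102,  0.15  ]))]
```

Emit:
move_arm(deltas=[[1, 1.2, -30, 0, 0, 0], [1, 1.3, -35, 0, 0, 0], [0, 0, -30, 0, 0, 0], [0, 0, -17, 0, 0, 0], [0, 0, -9, 0, 0, 0]])

```text
t: 20.88
eef_pos: [0.4519, -0.3217, 0.2721]
ee_rot: [3.139, -0.003, -2.906]
force: [-0.7, 0.3, -0.2]
width: 0.0875
```

Emit:
move_arm(deltas=[[0, 0, 0, 0, 0, 0], [0, 0, 0, 0, 0, 0], [0, 0, 0, 0, 0, 0], [0, 0, 0, 0, 0, 0], [0, 0, 0, 0, 0, 0]], claw=255)

```text
t: 21.3
eef_pos: [0.4526, -0.3233, 0.2759]
ee_rot: [-3.14, 0.002, -2.907]
force: [0.4, 0.5, -0.6]
width: 0.06
```

Emit:
move_arm(deltas=[[0, 0, 0, 0, 0, 0], [0, 0, 0, 0, 0, 0], [0, 0, 0, 0, 0, 0], [0, 0, 0, 0, 0, 0], [0, 0, 0, 0, 0, 0]])

```text
t: 21.72
eef_pos: [0.4523, -0.3233, 0.2749]
ee_rot: [-3.141, 0.0, -2.908]
force: [-0.3, -0.4, 2.0]
width: 0.0359
```

Emit:
move_arm(deltas=[[0, 0, 8, 0, 0, 0], [0, 0, 24, 0, 0, 0], [0, 0, 24, 0, 0, 0], [0, 0, 19, 0, 0, -1], [0, 15, 0, 0, 0, -1.5]])

```text
t: 22.13
eef_pos: [0.4535, -0.3098, 0.3541]
ee_rot: [-3.137, 0.005, -2.952]
force: [2.2, 0.3, -1.2]
width: 0.0362
```

Emit:
move_arm(deltas=[[3, 35, 0, 0, 0, -1.5], [3, 35, 0, 0, 0, -1.5], [8, 35, 0, 0, 0, -1.5], [8, 35, 0, 0, 0, -0.3], [8, 35, 0, 0, 0, 0]])

```text
t: 22.55
eef_pos: [0.482, -0.1317, 0.3502]
ee_rot: [3.141, 0.0, -3.036]
force: [0.4, -0.4, -2.2]
width: 0.0359
```

Emit:
move_arm(deltas=[[8, 35, 0, 0, 0, 0], [8, 35, 0, 0, 0, 0], [8, 35, 0, 0, 0, 0], [4, 35, 0, 0, 0, 0], [3, 30, 0, 0, 0, 0]])

```text
t: 22.97
eef_pos: [0.5133, 0.039, 0.3501]
ee_rot: [3.141, 0.0, -3.034]
force: [0.9, 0.4, -2.3]
width: 0.0362
```

Emit:
move_arm(deltas=[[0, 0, 0, 0, 0, 0], [0, 0, 0, 0, 0, 0], [0, 0, 0, 0, 0, 0], [0, 0, 0, 0, 0, 0], [0, 0, 0, 0, 0, 0]])

```text
t: 23.38
eef_pos: [0.5131, 0.0358, 0.3497]
ee_rot: [-3.142, -0.0, -3.036]
force: [-0.4, -0.3, -2.1]
width: 0.0359
```

Emit:
move_arm(deltas=[[12, 0, 0, 0, 0, 0], [15, 0, 0, 0, 0, 0], [15, 0, 0, 0, 0, 0], [10, 0, 0, 0, 0, 0], [5, 0, 0, 0, 0, 0]])

```text
t: 23.8
eef_pos: [0.5717, 0.0362, 0.3494]
ee_rot: [-3.141, -0.0, -3.036]
force: [0.5, -0.5, -1.6]
width: 0.0362
```

Emit:
move_arm(deltas=[[0, 0, 0, 0, 0, 0], [0, 0, -3, 0, 0, 0], [0, 0, -5, 0, 0, 0], [0, 0, -3, 0, 0, 0], [0, 0, -2, 0, 0, 0]])

```text
t: 24.22
eef_pos: [0.5702, 0.0369, 0.3366]
ee_rot: [3.142, 0.001, -3.035]
force: [2.4, 0.0, 0.7]
width: 0.0358
```

Emit:
move_arm(deltas=[[0, 0, 0, 0, 0, 0], [0, 0, -1, 0, 0, 0], [0, 0, 0, 0, 0, 0], [0, 0, 0, 0, 0, 0], [0, 0, 0, 0, 0, 0]])

```text
t: 24.63
eef_pos: [0.5704, 0.0369, 0.3361]
ee_rot: [3.141, 0.001, -3.035]
force: [0.9, 1.1, 0.9]
width: 0.0359
```

Emit:
move_arm(deltas=[[0, 0, 0, 0, 0, 0], [0, 0, 0, 0, 0, 0], [0, 0, 0, 0, 0, 0], [0, 0, 10, 0, 0, 0], [0, 0, 20, 0, 0, 0]], claw=125)

```text
t: 25.05
eef_pos: [0.5692, 0.0366, 0.3638]
ee_rot: [-3.141, -0.006, -3.035]
force: [0.1, 0.5, 0.4]
width: 0.0445
```

Emit:
move_arm(deltas=[[0, 0, 20, 0, 0, 0], [2, -15, 0, 0, 0, 0], [2, -17, 0, 0, 0, 0], [2, -15, 0, 0, 0, 0], [0, 0, 0, 0, 0, 0]], claw=255)

```text
t: 25.47
eef_pos: [0.576, -0.012, 0.386]
ee_rot: [-3.141, -0.001, -3.036]
force: [0.1, -0.3, -0.1]
width: 0.0171
```

Emit:
move_arm(deltas=[[0, 0, 0, 0, 0, 0], [0, 0, -10, 0, 0, 0], [0, 0, -20, 0, 0, 0], [0, 0, -15, 0, 0, 0], [0, 0, -3, 0, 0, 0]])

```text
t: 25.88
eef_pos: [0.5758, -0.0096, 0.3356]
ee_rot: [-3.141, -0.002, -3.034]
force: [-2.9, 2.6, 11.2]
width: 0.0007
```

Emit:
move_arm(deltas=[[0, 3, 0, 0, 0, 0], [-0.4, 5, 0, 0, 0, 0], [-0.6, 6, 0, 0, 0, 0], [-0.6, 6, 0, 0, 0, 0], [-0.6, 6, 0, 0, 0, 0]])

```text
t: 26.3
eef_pos: [0.574, 0.0166, 0.3379]
ee_rot: [3.142, 0.0, -3.035]
force: [0.1, -0.8, -0.4]
width: 0.0007
```

Emit:
move_arm(deltas=[[-0.6, 6, 0, 0, 0, 0], [-0.6, 6, 0, 0, 0, 0], [-0.6, 6, 0, 0, 0, 0], [-0.6, 6, 0, 0, 0, 0], [-0.6, 6, 0, 0, 0, 0]])

```text
t: 26.72
eef_pos: [0.571, 0.0464, 0.3377]
ee_rot: [-3.141, -0.0, -3.035]
force: [-0.9, -1.6, 0.9]
width: 0.0003
```

Emit:
move_arm(deltas=[[0, 0, 3, 0, 0, 0], [-0.5, 5, 0, 0, 0, 0], [-0.5, 5, 0, 0, 0, 0], [-0.4, 4, 0, 0, 0, 0], [0, 0, 0, 0, 0, 0]])

```text
t: 27.13
eef_pos: [0.5697, 0.0604, 0.3408]
ee_rot: [3.141, 0.0, -3.035]
force: [0.4, -0.2, -0.3]
width: 0.0006
```

Emit:
move_arm(deltas=[[-0.2, 2, 0, 0, 0, 0], [0, 0, 0, 0, 0, 0], [-0.2, 2, 0, 0, 0, 0], [0, 0, 0, 0, 0, 0], [0, 0, 0, 0, 0, 0]])

```text
t: 27.55
eef_pos: [0.5693, 0.0638, 0.3406]
ee_rot: [3.141, -0.0, -3.035]
force: [0.5, 0.2, 1.2]
width: 0.0004
```

Emit:
move_arm(deltas=[[-0.2, 2, 0, 0, 0, 0], [0, 0, 0, 0, 0, 0], [-0.2, 2, 0, 0, 0, 0], [0, 0, 0, 0, 0, 0], [0, 0, 0, 0, 0, 0]])

```text
t: 27.97
eef_pos: [0.5689, 0.068, 0.3406]
ee_rot: [3.141, 0.0, -3.035]
force: [0.2, -1.8, 1.2]
width: 0.0007
```

Emit:
move_arm(deltas=[[0.3, -3, 0, 0, 0, 0], [0, 0, 25, 0, 0, 0], [0, 0, 30, 0, 0, 0], [1, -20, 5, 0, 0, 0], [1, -35, 0, 0, 0, -1]])

```text
t: 28.38
eef_pos: [0.5721, 0.0115, 0.4032]
ee_rot: [3.14, 0.005, -3.048]
force: [0.5, -1.2, -0.3]
width: 0.0003
```

Emit:
move_arm(deltas=[[1, -35, 0, 0, 0, -1], [1, -35, 0, 0, 0, -1], [1, -35, 0, 0, 0, -1], [1, -35, 0, 0, 0, -1], [1, -35, 0, 0, 0, -1]], claw=0)

```text
t: 28.8
eef_pos: [0.5759, -0.1667, 0.4005]
ee_rot: [3.141, 0.0, -3.14]
force: [1.0, 0.5, -0.3]
width: 0.0279
```

Emit:
move_arm(deltas=[[1, -35, 0, 0, 0, 0], [1, -35, 0, 0, 0, 0], [1, -28, 0, 0, 0, 0], [1, -20, 0, 0, 0, 0], [0, 0, 0, 0, 0, 0]])

```text
t: 29.22
eef_pos: [0.5799, -0.2865, 0.3996]
ee_rot: [3.141, -0.001, 3.14]
force: [0.8, 0.9, 0.9]
width: 0.0614
```

```bash
python3 - <<'E'
from h import *
np.set_printoptions(precision=4,suppress=True)
arm.grab_frame("top")
st=arm.get_state();C=camT("wrist",st);print(st["eef_pos"],st["ee_rot"],st["width"],st["force"])
im=arm.grab_frame("wrist")
for o in handles(im,C): print(*o)
E
```

```text
[ 0.5799 -0.285   0.3996] [ 3.141  -0.001   3.1407] 0.0655618734638976 [0.261  0.6075 0.462 ]
[549. 245.] [ 0.6057 -0.0758] -78.5 [0.0155 0.0238]
[162. 238.] [ 0.5992 -0.3782] -4.1 [0.0213 0.0608]
[285. 219.] [ 0.5839 -0.2828] 11.5 [0.0227 0.0359]
[ 96. 192.] [ 0.5629 -0.4247] -19.5 [0.023  0.0368]
[479. 207.] [ 0.5768 -0.1352] 5.9 [0.091  0.1242]
```

Emit:
move_arm(deltas=[[1, 1, -25, 0, 0, 3], [1, 1, -30, 0, 0, 3], [1, 0, -30, 0, 0, 3], [1, 0, -20, 0, 0, 2.5], [0, 0, -12.5, 0, 0, 0]])

```text
t: 29.73
eef_pos: [0.5836, -0.2796, 0.2803]
ee_rot: [3.14, -0.003, -2.935]
force: [0.4, -0.7, -0.5]
width: 0.0872
```

Emit:
move_arm(deltas=[[0, 0, 0, 0, 0, 0], [0, 0, 0, 0, 0, 0], [0, 0, 0, 0, 0, 0], [0, 0, 0, 0, 0, 0], [0, 0, 0, 0, 0, 0]], claw=255)

```text
t: 30.15
eef_pos: [0.5846, -0.281, 0.2846]
ee_rot: [-3.141, 0.002, -2.939]
force: [0.1, 0.7, 0.5]
width: 0.06
```

Emit:
move_arm(deltas=[[0, 0, 0, 0, 0, 0], [0, 0, 0, 0, 0, 0], [0, 0, 0, 0, 0, 0], [0, 0, 0, 0, 0, 0], [0, 0, 0, 0, 0, 0]])

```text
t: 30.57
eef_pos: [0.5842, -0.2813, 0.2834]
ee_rot: [-3.141, 0.0, -2.939]
force: [-0.5, -0.7, 2.0]
width: 0.0355
```

Emit:
move_arm(deltas=[[0, 0, 8, 0, 0, 0], [-5, 0, 24, 0, 0, 0], [-15, 0, 24, 0, 0, 0], [-20, 0, 19, 0, 0, -1], [-20, 10, 0, 0, 0, -1.5]])

```text
t: 30.98
eef_pos: [0.5248, -0.2724, 0.3625]
ee_rot: [-3.138, 0.005, -2.983]
force: [1.5, 0.0, -0.2]
width: 0.0357
```

Emit:
move_arm(deltas=[[-14, 30, 0, 0, 0, -1.5], [0, 35, 0, 0, 0, -1.5], [0, 35, 0, 0, 0, 0], [0, 35, 0, 0, 0, 0], [0, 35, 0, 0, 0, 0]])

```text
t: 31.4
eef_pos: [0.5096, -0.0999, 0.3588]
ee_rot: [3.141, 0.001, -3.036]
force: [0.9, 1.1, -1.9]
width: 0.0354
```

Emit:
move_arm(deltas=[[0, 35, 0, 0, 0, 0], [0, 35, 0, 0, 0, 0], [0, 35, 0, 0, 0, 0], [0, 25, 0, 0, 0, 0], [0, 8, 0, 0, 0, 0]])

```text
t: 31.82
eef_pos: [0.5101, 0.0398, 0.3587]
ee_rot: [3.141, 0.001, -3.032]
force: [0.2, -0.5, -1.6]
width: 0.0358
```

Emit:
move_arm(deltas=[[0, 0, 0, 0, 0, 0], [0, 0, 0, 0, 0, 0], [0, 0, 0, 0, 0, 0], [0, 0, 0, 0, 0, 0], [0, 0, 0, 0, 0, 0]])

```text
t: 32.23
eef_pos: [0.5101, 0.0359, 0.3581]
ee_rot: [-3.142, -0.0, -3.036]
force: [-0.0, -0.1, -2.2]
width: 0.0359
```

Emit:
move_arm(deltas=[[12, 0, 0, 0, 0, 0], [16, 0, 0, 0, 0, 0], [16, 0, 0, 0, 0, 0], [10, 0, 0, 0, 0, 0], [6, 0, 0, 0, 0, 0]])

```text
t: 32.65
eef_pos: [0.5716, 0.0364, 0.3578]
ee_rot: [-3.141, -0.0, -3.036]
force: [-0.2, -0.2, -1.7]
width: 0.0362
```

Emit:
move_arm(deltas=[[0, 0, 0, 0, 0, 0], [0, 0, -4, 0, 0, 0], [0, 0, -5, 0, 0, 0], [0, 0, -4, 0, 0, 0], [0, 0, -2, 0, 0, 0]])

```text
t: 33.07
eef_pos: [0.5697, 0.0368, 0.3426]
ee_rot: [3.142, -0.0, -3.035]
force: [0.6, -0.5, -1.2]
width: 0.036
```

Emit:
move_arm(deltas=[[0, 0, -1, 0, 0, 0], [0, 0, -1, 0, 0, 0], [0, 0, 0, 0, 0, 0], [0, 0, 0, 0, 0, 0], [0, 0, 0, 0, 0, 0]])

```text
t: 33.48
eef_pos: [0.5701, 0.0369, 0.3413]
ee_rot: [3.142, 0.0, -3.035]
force: [0.1, -0.6, -1.3]
width: 0.0356
```

Emit:
move_arm(deltas=[[0, 0, -1, 0, 0, 0], [0, 0, 0, 0, 0, 0], [0, 0, 0, 0, 0, 0], [0, 0, 0, 0, 0, 0], [0, 0, 0, 0, 0, 0]])

```text
t: 33.9
eef_pos: [0.5704, 0.0368, 0.3408]
ee_rot: [3.142, 0.001, -3.035]
force: [-1.2, 0.0, 6.1]
width: 0.036
```

Emit:
move_arm(deltas=[[0, 0, 0, 0, 0, 0], [0, 0, 0, 0, 0, 0], [0, 0, 0, 0, 0, 0], [0, 0, 10, 0, 0, 0], [0, 0, 20, 0, 0, 0]], claw=125)

```text
t: 34.32
eef_pos: [0.5695, 0.0367, 0.3684]
ee_rot: [-3.141, -0.005, -3.035]
force: [0.9, -0.4, -0.5]
width: 0.0444
```

Emit:
move_arm(deltas=[[0, 0, 30, 0, 0, 0], [0, -20, 0, 0, 0, 0], [0, -35, 0, 0, 0, -2], [0, -35, 0, 0, 0, -2], [0, -35, 0, 0, 0, -2]])

```text
t: 34.73
eef_pos: [0.57, -0.0892, 0.4012]
ee_rot: [3.141, 0.001, -3.14]
force: [0.9, -0.3, 0.2]
width: 0.0443
```

Emit:
move_arm(deltas=[[-1, -36, 0, 0, 0, -2], [-1, -36, 0, 0, 0, -2], [-1, -36, 0, 0, 0, -2], [-1, -36, 0, 0, 0, -2], [-1, -36, 0, 0, 0, -2]], claw=0)

```text
t: 35.15
eef_pos: [0.5648, -0.27, 0.401]
ee_rot: [-3.141, 0.001, 2.967]
force: [0.8, 0.3, 0.2]
width: 0.0724
```

Emit:
move_arm(deltas=[[-1, -36, 0, 0, 0, -2], [-1, -36, 0, 0, 0, -2], [0, -36, 0, 0, 0, -2], [0, -30, 0, 0, 0, -2], [0, -18, 0, 0, 0, -1.6]])

```text
t: 35.57
eef_pos: [0.5626, -0.4273, 0.4002]
ee_rot: [-3.141, -0.0, 2.798]
force: [0.8, 0.4, -0.3]
width: 0.0875
```

Emit:
move_arm(deltas=[[0, 0, 0, 0, 0, 0], [0, 0, 0, 0, 0, 0], [0, 0, 0, 0, 0, 0], [0, 0, 0, 0, 0, 0], [0, 0, 0, 0, 0, 0]])

```text
t: 35.98
eef_pos: [0.5634, -0.4231, 0.4007]
ee_rot: [3.142, 0.001, 2.803]
force: [0.5, 0.4, 0.4]
width: 0.0876
```

```bash
python3 - <<'E'
from h import *
np.set_printoptions(precision=4,suppress=True)
st=arm.get_state();C=camT("wrist",st);print(st["eef_pos"],st["ee_rot"],st["q"],st["width"],st["force"])
im=arm.grab_frame("wrist")
for o in handles(im,C): print(*o)
im=arm.grab_frame("scene");cv2.imwrite("pics/s10.png",cv2.resize(im[115:235,185:345],None,fx=5,fy=5,interpolation=cv2.INTER_CUBIC)[:,:,::-1])
E
```

```text
[ 0.5634 -0.4231  0.4007] [3.1415 0.0006 2.8031] [-0.3685  0.4091  0.0794 -0.0001 -1.2406 -1.5409] 0.08759483033182472 [0.4596 0.3961 0.439 ]
[320. 258.] [ 0.6093 -0.4076] -19.4 [0.0453 0.0662]
[284. 212.] [ 0.5637 -0.4219] -19.4 [0.0214 0.0357]
[137. 142.] [ 0.4786 -0.5048] -80.0 [0.0209 0.0363]
[544. 137.] [ 0.5751 -0.2252] 82.3 [0.0201 0.0899]
```

View pics/s10.png

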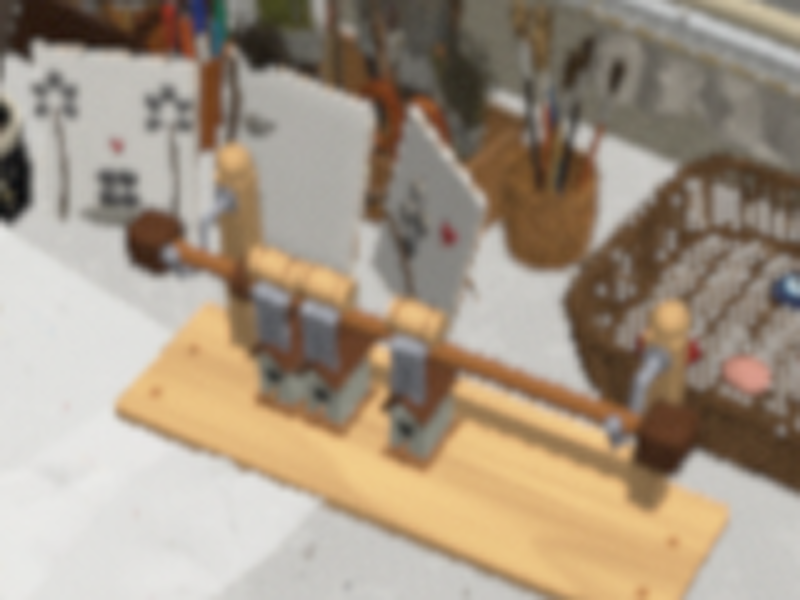

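Emit:
move_arm(deltas=[[0, 0, -30, 0, 0, 0], [0, 0, -35, 0, 0, 0], [0, 0, -28, 0, 0, 0], [0, 0, -16, 0, 0, 0], [0, 0, -8.5, 0, 0, 0]])

```text
t: 36.5
eef_pos: [0.5626, -0.4233, 0.2797]
ee_rot: [3.141, -0.004, 2.802]
force: [0.1, 0.2, -0.0]
width: 0.0878
```

Emit:
move_arm(deltas=[[0, 0, 0, 0, 0, 0], [0, 0, 0, 0, 0, 0], [0, 0, 0, 0, 0, 0], [0, 0, 0, 0, 0, 0], [0, 0, 0, 0, 0, 0]], claw=255)

```text
t: 36.92
eef_pos: [0.5635, -0.4243, 0.2842]
ee_rot: [-3.141, 0.002, 2.802]
force: [-0.4, 0.1, 0.2]
width: 0.0596
```

Emit:
move_arm(deltas=[[0, 0, 0, 0, 0, 0], [0, 0, 0, 0, 0, 0], [0, 0, 0, 0, 0, 0], [0, 0, 0, 0, 0, 0], [0, 0, 0, 0, 0, 0]])

```text
t: 37.33
eef_pos: [0.5632, -0.4242, 0.2828]
ee_rot: [-3.141, 0.0, 2.802]
force: [0.1, 0.4, 1.7]
width: 0.0362
```

Emit:
move_arm(deltas=[[0, 0, 8, 0, 0, 0], [-5, 0, 24, 0, 0, 0], [-10, 0, 24, 0, 0, 2], [-10, 15, 19, 0, 0, 3], [-10, 30, 0, 0, 0, 3]])

```text
t: 37.75
eef_pos: [0.5286, -0.3814, 0.3621]
ee_rot: [-3.139, 0.006, 2.942]
force: [0.9, 0.8, -0.6]
width: 0.0361
```

Emit:
move_arm(deltas=[[-10, 35, 0, 0, 0, 3], [-1, 35, 0, 0, 0, 3], [0, 35, 0, 0, 0, 3], [0, 35, 0, 0, 0, 3], [0, 35, 0, 0, 0, 3]])

```text
t: 38.17
eef_pos: [0.5166, -0.2027, 0.3583]
ee_rot: [-3.142, 0.0, -3.078]
force: [0.8, -0.2, -0.4]
width: 0.0364
```

Emit:
move_arm(deltas=[[0, 35, 0, 0, 0, 2.4], [0, 35, 0, 0, 0, 0], [0, 35, 0, 0, 0, 0], [0, 35, 0, 0, 0, 0], [0, 33, 0, 0, 0, 0]])

```text
t: 38.58
eef_pos: [0.5167, -0.0295, 0.3583]
ee_rot: [3.141, 0.001, -3.038]
force: [1.0, 0.2, -1.1]
width: 0.0361
```

Emit:
move_arm(deltas=[[0, 0, 0, 0, 0, 0], [0, 0, 0, 0, 0, 0], [0, 0, 0, 0, 0, 0], [0, 0, 0, 0, 0, 0], [0, 0, 0, 0, 0, 0]])

```text
t: 39.0
eef_pos: [0.5171, -0.0322, 0.3577]
ee_rot: [-3.142, -0.0, -3.04]
force: [0.4, 0.5, -0.5]
width: 0.0359
```

Emit:
move_arm(deltas=[[12, 0.5, 0, 0, 0, 0], [16, 0.5, 0, 0, 0, 0], [16, 0.5, 0, 0, 0, 0], [10, 0.5, 0, 0, 0, 0], [6, 0, 0, 0, 0, 0]])

```text
t: 39.42
eef_pos: [0.5786, -0.0298, 0.3572]
ee_rot: [-3.141, -0.0, -3.04]
force: [0.8, 0.3, -1.2]
width: 0.0362
```

Emit:
move_arm(deltas=[[0, 0, 0, 0, 0, 0], [0, 0, -4, 0, 0, 0], [0, 0, -5, 0, 0, 0], [0, 0, -4, 0, 0, 0], [0, 0, -2, 0, 0, 0]])

```text
t: 39.83
eef_pos: [0.5768, -0.0292, 0.3421]
ee_rot: [3.142, 0.0, -3.038]
force: [0.1, -1.0, -0.8]
width: 0.0358
```

Emit:
move_arm(deltas=[[0, 0, -1, 0, 0, 0], [0, 0, -1, 0, 0, 0], [0, 0, -0.6, 0, 0, 0], [0, 0, 0, 0, 0, 0], [0, 0, 0, 0, 0, 0]])

```text
t: 40.25
eef_pos: [0.5771, -0.0291, 0.3403]
ee_rot: [3.142, 0.0, -3.038]
force: [-0.1, -0.1, -0.3]
width: 0.0362
```

Emit:
move_arm(deltas=[[0, 0, 0, 0, 0, 0], [0, 0, 0, 0, 0, 0], [0, 0, 0, 0, 0, 0], [0, 0, 10, 0, 0, 0], [0, 0, 20, 0, 0, 0]], claw=125)

```text
t: 40.67
eef_pos: [0.5765, -0.0293, 0.3686]
ee_rot: [-3.141, -0.004, -3.039]
force: [-0.2, 0.4, 0.2]
width: 0.0446
```

Emit:
move_arm(deltas=[[0, 0, 20, 0, 0, 0], [2, -15, 0, 0, 0, 0], [1, -17, 0, 0, 0, 0], [2, -15, 0, 0, 0, 0], [0, 0, 0, 0, 0, 0]], claw=255)

```text
t: 41.08
eef_pos: [0.5823, -0.0779, 0.391]
ee_rot: [-3.141, 0.001, -3.04]
force: [0.8, 0.3, -0.0]
width: 0.0172
```

Emit:
move_arm(deltas=[[0, 0, 0, 0, 0, 0], [0, 0, -10, 0, 0, 0], [0, 0, -20, 0, 0, 0], [0, 0, -15, 0, 0, 0], [0, 0, -3, 0, 0, 0]])

```text
t: 41.5
eef_pos: [0.5811, -0.0755, 0.3389]
ee_rot: [3.141, -0.004, -3.038]
force: [-1.1, -0.4, -0.5]
width: 0.0004
```

Emit:
move_arm(deltas=[[0, 3, 0, 0, 0, 0], [-0.4, 5, 0, 0, 0, 0], [-0.6, 6, 0, 0, 0, 0], [-0.6, 6, 0, 0, 0, 0], [-0.6, 6, 0, 0, 0, 0]])

```text
t: 41.92
eef_pos: [0.5801, -0.0494, 0.3429]
ee_rot: [3.142, 0.001, -3.038]
force: [0.4, -0.4, -0.2]
width: 0.0002
```

Emit:
move_arm(deltas=[[-0.6, 6, 0, 0, 0, 0], [-0.6, 6, 0, 0, 0, 0], [-0.6, 6, 0, 0, 0, 0], [-0.6, 6, 0, 0, 0, 0], [-0.6, 6, 0, 0, 0, 0]])

```text
t: 42.33
eef_pos: [0.577, -0.0198, 0.3424]
ee_rot: [-3.141, 0.0, -3.038]
force: [0.4, -3.6, 3.0]
width: 0.0007
```

Emit:
move_arm(deltas=[[-0.5, 5, 0, 0, 0, 0], [-0.4, 4, 0, 0, 0, 0], [-0.3, 3, 0, 0, 0, 0], [0, 0, 0, 0, 0, 0], [0, 0, 0, 0, 0, 0]])

```text
t: 42.75
eef_pos: [0.5756, -0.0079, 0.3417]
ee_rot: [3.141, -0.0, -3.038]
force: [0.2, 0.8, -0.0]
width: 0.0007
```

Emit:
move_arm(deltas=[[0, -3, 0, 0, 0, 0], [0, 0, 25, 0, 0, 0], [0, 0, 35, 0, 0, 0], [-2, 15, 0, 0, 0, 0], [-4, 35, 0, 0, 0, 0]])

```text
t: 43.17
eef_pos: [0.5703, 0.037, 0.404]
ee_rot: [3.141, 0.003, -3.042]
force: [1.1, 1.3, -1.8]
width: 0.0006
```

Emit:
move_arm(deltas=[[-4, 36, 0, 0, 0, 0], [-4, 36, 0, 0, 0, 0], [-4, 36, 0, 0, 0, 0], [-4, 36, 0, 0, 0, 0], [-4, 36, 0, 0, 0, 0]], claw=0)

```text
t: 43.58
eef_pos: [0.5493, 0.2202, 0.4019]
ee_rot: [3.141, -0.0, -3.039]
force: [0.3, -0.4, -0.4]
width: 0.0285
```

Emit:
move_arm(deltas=[[-4, 36, 0, 0, 0, 0], [-4, 36, 0, 0, 0, 0], [-4, 36, 0, 0, 0, 0], [-4, 36, 0, 0, 0, 0], [-4, 36, 0, 0, 0, 0]])

```text
t: 44.0
eef_pos: [0.5294, 0.4003, 0.4017]
ee_rot: [3.142, -0.001, -3.039]
force: [1.1, -0.2, -0.7]
width: 0.0614
```

Emit:
move_arm(deltas=[[-4, 20, 0, 0, 0, 0], [0, 5, 0, 0, 0, 0], [0, 0, 0, 0, 0, 0], [0, 0, 0, 0, 0, 0], [0, 0, 0, 0, 0, 0]])

```text
t: 44.42
eef_pos: [0.5261, 0.4226, 0.402]
ee_rot: [-3.141, -0.0, -3.039]
force: [0.3, 0.4, 0.7]
width: 0.0871
```

```bash
python3 - <<'E'
from h import *
np.set_printoptions(precision=4,suppress=True)
st=arm.get_state();C=camT("wrist",st);print(st["eef_pos"],st["ee_rot"],st["q"],st["width"],st["force"])
im=arm.grab_frame("wrist")
cv2.imwrite("pics/w11.png",im[:,:,::-1])
for o in handles(im,C): print(*o)
for t,z in(("house_a",0),("house_a_saddle",.1)): print(t,[(round(d["score"],2),np.round(d["xy"],1),onz("wrist",d["xy"],z,C)) for d in arm.spot_point(t,"wrist")[:2]])
E
```

```text
[0.5261 0.4226 0.402 ] [-3.1413 -0.0004 -3.0393] [ 0.9649  0.3599  0.0078 -0.0001 -1.2191 -2.4334] 0.08713442026333061 [0.2993 0.4038 0.7088]
[290. 210.] [0.5231 0.4286] -10.4 [0.0217 0.0364]
[ 68. 209.] [0.5416 0.2582] 5.8 [0.091  0.1003]
house_a []
house_a_saddle []
```

View pics/w11.png

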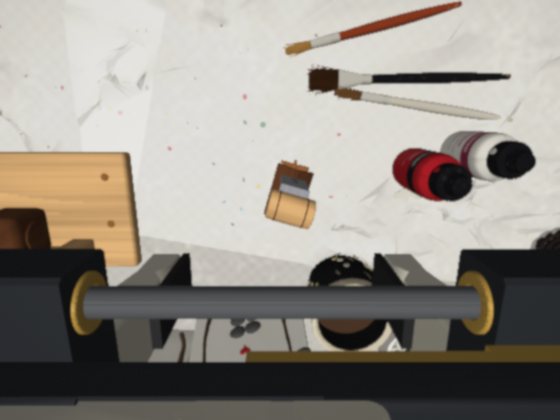

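Emit:
move_arm(deltas=[[-1, 2, -20, 0, 0, -4], [-1, 2, -30, 0, 0, -4], [-1, 2, -30, 0, 0, -4], [0, 0, -22, 0, 0, -4.3], [0, 0, -10, 0, 0, 0]])

```text
t: 44.98
eef_pos: [0.5223, 0.4284, 0.2868]
ee_rot: [-3.138, -0.002, 2.956]
force: [-0.8, -1.0, 0.0]
width: 0.0878
```

Emit:
move_arm(deltas=[[0, 0, -7, 0, 0, 0], [0, 0, 0, 0, 0, 0], [0, 0, 0, 0, 0, 0], [0, 0, 0, 0, 0, 0], [0, 0, 0, 0, 0, 0]], claw=255)

```text
t: 45.4
eef_pos: [0.5231, 0.4301, 0.2847]
ee_rot: [3.139, 0.001, 2.961]
force: [-0.6, 0.4, -0.5]
width: 0.0598
```

Emit:
move_arm(deltas=[[0, 0, 0, 0, 0, 0], [0, 0, 0, 0, 0, 0], [0, 0, 0, 0, 0, 0], [0, 0, 0, 0, 0, 0], [0, 0, 0, 0, 0, 0]])

```text
t: 45.82
eef_pos: [0.5228, 0.4298, 0.2834]
ee_rot: [3.141, 0.0, 2.96]
force: [-0.1, -0.2, 2.1]
width: 0.0357
```

Emit:
move_arm(deltas=[[0, 0, 8, 0, 0, 0], [-5, 0, 24, 0, 0, 0], [-15, 0, 24, 0, 0, 0], [-15, 0, 19, 0, 0, 3], [-13, -15, 0, 0, 0, 3]])

```text
t: 46.23
eef_pos: [0.475, 0.4171, 0.3626]
ee_rot: [3.136, 0.004, 3.069]
force: [1.2, -0.7, -1.0]
width: 0.0359
```

Emit:
move_arm(deltas=[[0, -35, 0, 0, 0, 3], [0, -37, 0, 0, 0, 3], [0, -37, 0, 0, 0, 3], [0, -37, 0, 0, 0, 1.3], [0, -37, 0, 0, 0, 0]])

```text
t: 46.65
eef_pos: [0.4742, 0.2302, 0.3584]
ee_rot: [3.141, 0.0, -3.036]
force: [2.7, -1.0, -0.9]
width: 0.0359
```

Emit:
move_arm(deltas=[[0, -37, 0, 0, 0, 0], [0, -37, 0, 0, 0, 0], [0, -37, 0, 0, 0, 0], [0, -37, 0, 0, 0, 0], [0, -37, 0, 0, 0, 0]])

```text
t: 47.07
eef_pos: [0.4742, 0.0451, 0.3586]
ee_rot: [3.141, 0.001, -3.038]
force: [1.3, -0.4, -1.8]
width: 0.0358
```

Emit:
move_arm(deltas=[[10, -37, 0, 0, 0, 0], [17, -30, 0, 0, 0, 0], [15, -13, 0, 0, 0, 0], [0, 0, 0, 0, 0, 0], [0, 0, 0, 0, 0, 0]])

```text
t: 47.48
eef_pos: [0.517, -0.0342, 0.358]
ee_rot: [3.142, -0.001, -3.041]
force: [-0.3, -0.5, -2.9]
width: 0.0354
```

Emit:
move_arm(deltas=[[0, 0, 0, 0, 0, 0], [0, 0, 0, 0, 0, 0], [0, 0, 0, 0, 0, 0], [0, 0, 0, 0, 0, 0], [0, 0, 0, 0, 0, 0]])

```text
t: 47.9
eef_pos: [0.5166, -0.0326, 0.3583]
ee_rot: [3.142, 0.0, -3.037]
force: [0.1, 0.1, -2.7]
width: 0.0356
```

Emit:
move_arm(deltas=[[12, -4, 0, 0, 0, 0], [16, 0, 0, 0, 0, 0], [16, 0, 0, 0, 0, 0], [11, 0, 0, 0, 0, 0], [6, 0, 0, 0, 0, 0]])

```text
t: 48.32
eef_pos: [0.5793, -0.0371, 0.3577]
ee_rot: [-3.141, -0.0, -3.038]
force: [-0.1, 0.4, -1.8]
width: 0.036
```

Emit:
move_arm(deltas=[[0, 0, 0, 0, 0, 0], [0, 0, -4, 0, 0, 0], [0, 0, -5, 0, 0, 0], [0, 0, -4, 0, 0, 0], [0, 0, -2, 0, 0, 0]])

```text
t: 48.73
eef_pos: [0.5771, -0.0372, 0.3423]
ee_rot: [3.141, -0.001, -3.038]
force: [-0.1, -0.2, -0.9]
width: 0.0356
```

Emit:
move_arm(deltas=[[0, 0, -1, 0, 0, 0], [0, 0, -1, 0, 0, 0], [0, 0, -0.7, 0, 0, 0], [0, 0, 0, 0, 0, 0], [0, 0, 0, 0, 0, 0]])

```text
t: 49.15
eef_pos: [0.5778, -0.0372, 0.3408]
ee_rot: [3.142, 0.001, -3.038]
force: [-1.1, -0.1, 1.7]
width: 0.0356
```

Emit:
move_arm(deltas=[[0, 0, 0, 0, 0, 0], [0, 0, 0, 0, 0, 0], [0, 0, 0, 0, 0, 0], [0, 0, 10, 0, 0, 0], [0, 0, 20, 0, 0, 0]], claw=125)

```text
t: 49.57
eef_pos: [0.5772, -0.0372, 0.3688]
ee_rot: [-3.141, -0.005, -3.039]
force: [0.6, -0.5, 0.5]
width: 0.0445
```

Emit:
move_arm(deltas=[[0, 0, 20, 0, 0, 0], [2, -15, 0, 0, 0, 0], [1, -15, 0, 0, 0, 0], [1.5, -14, 0, 0, 0, 0], [0, 0, 0, 0, 0, 0]], claw=255)

```text
t: 49.98
eef_pos: [0.5824, -0.0828, 0.3912]
ee_rot: [-3.141, 0.001, -3.04]
force: [-0.9, 0.4, 0.5]
width: 0.0167
```

Emit:
move_arm(deltas=[[0, 0, 0, 0, 0, 0], [0, 0, -10, 0, 0, 0], [0, 0, -20, 0, 0, 0], [0, 0, -12, 0, 0, 0], [0, 0, -4, 0, 0, 0]])

```text
t: 50.4
eef_pos: [0.5815, -0.0805, 0.3417]
ee_rot: [3.141, -0.004, -3.038]
force: [-0.4, 0.0, 0.2]
width: 0.0002
```

Emit:
move_arm(deltas=[[0, 3, 0, 0, 0, 0], [-0.4, 5, 0, 0, 0, 0], [-0.6, 6, 0, 0, 0, 0], [-0.6, 6, 0, 0, 0, 0], [-0.6, 6, 0, 0, 0, 0]])

```text
t: 50.82
eef_pos: [0.5801, -0.0544, 0.3451]
ee_rot: [3.142, 0.001, -3.038]
force: [-0.3, -0.7, 0.3]
width: 0.0006
```

Emit:
move_arm(deltas=[[-0.5, 5, 0, 0, 0, 0], [-0.4, 4, 0, 0, 0, 0], [-0.2, 2, 0, 0, 0, 0], [0, 0, 0, 0, 0, 0], [0, 0, 0, 0, 0, 0]])

```text
t: 51.23
eef_pos: [0.579, -0.044, 0.3444]
ee_rot: [3.141, 0.0, -3.038]
force: [0.2, 0.4, -0.2]
width: 0.0003
```

```bash
python3 - <<'E'
from h import *
np.set_printoptions(precision=4,suppress=True)
for i in range(2):
    arm.grab_frame("scene");s=arm.get_state();print(s["eef_pos"],s["force"],s["moment"])
E
```

```text
[ 0.579  -0.0442  0.3443] [-0.3629 -0.3553  0.0311] [ 0.0221 -0.1443 -0.0192]
[ 0.579  -0.0442  0.3443] [-0.409  -0.1978  0.0322] [ 0.0403 -0.15   -0.0197]
```

Emit:
move_arm(deltas=[[-0.2, 2, 0, 0, 0, 0], [0, 0, 0, 0, 0, 0], [-0.2, 2, 0, 0, 0, 0], [0, 0, 0, 0, 0, 0], [0, 1, 0, 0, 0, 0]])

```text
t: 51.75
eef_pos: [0.5786, -0.0395, 0.3444]
ee_rot: [-3.141, -0.0, -3.038]
force: [-0.4, -3.8, 0.3]
width: 0.0007
```

Emit:
move_arm(deltas=[[-0.1, 1, 0, 0, 0, 0], [-0.1, 1, 0, 0, 0, 0], [-0.1, 1, 0, 0, 0, 0], [-0.1, 1, 0, 0, 0, 0], [-0.1, 1, 0, 0, 0, 0]])

```text
t: 52.17
eef_pos: [0.5781, -0.0342, 0.3444]
ee_rot: [-3.141, 0.0, -3.038]
force: [0.6, -4.5, 1.7]
width: 0.0004
```

```bash
python3 - <<'E'
from h import *
np.set_printoptions(precision=4,suppress=True)
im=arm.grab_frame("scene");np.save("s12.npy",im);s=arm.get_state();print(s["eef_pos"],s["force"],s["moment"])
im2=arm.grab_frame("top");np.save("t12.npy",im2)
# handle colour profile along the line of handle axes (z .173) in the scene picture
u=np.array([-.1012,.9949]);O=np.array([.571,.049])
for t in ("rail_left","rail_right","ring_face"):
    for d in arm.spot_point(t,"scene")[:1]: print(t,round(d["score"],2),onz("scene",d["xy"],.15))
row=[]
for y in np.arange(130,-130,-2.):
    p=proj("scene",np.r_[O+u*y/1000-np.array([.9949,.1012])*.004,.181]).round().astype(int);row.append((int(y),im[p[1],p[0]].tolist()))
print(row)
E
```

```text
[ 0.5781 -0.034   0.3444] [ 0.2157 -3.2827  0.5679] [-1.3122 -0.2494  0.0066]
rail_left 0.84 [0.5571 0.2251 0.15  ]
rail_right 0.95 [ 0.5837 -0.1112  0.15  ]
ring_face 0.69 [0.5448 0.1523 0.15  ]
[(130, [131, 113, 94]), (128, [115, 91, 62]), (126, [115, 91, 62]), (124, [113, 89, 60]), (122, [112, 89, 62]), (120, [115, 92, 63]), (118, [124, 99, 67]), (116, [124, 99, 67]), (114, [142, 113, 76]), (112, [162, 129, 87]), (110, [166, 130, 88]), (108, [166, 130, 88]), (106, [168, 132, 91]), (104, [168, 132, 91]), (102, [198, 158, 109]), (100, [198, 158, 109]), (98, [194, 157, 111]), (96, [194, 157, 111]), (94, [185, 151, 112]), (92, [204, 163, 112]), (90, [192, 154, 108]), (88, [192, 154, 108]), (86, [174, 139, 100]), (84, [174, 139, 100]), (82, [182, 145, 99]), (80, [186, 151, 106]), (78, [186, 151, 106]), (76, [183, 149, 109]), (74, [183, 149, 109]), (72, [187, 149, 103]), (70, [187, 149, 103]), (68, [190, 152, 107]), (66, [190, 152, 107]), (64, [189, 154, 110]), (62, [207, 165, 113]), (60, [203, 163, 114]), (58, [203, 163, 114]), (56, [194, 157, 112]), (54, [207, 165, 113]), (52, [198, 1
[... 1421 characters left out ...]
21, 113]), (-72, [123, 121, 113]), (-74, [121, 119, 111]), (-76, [91, 89, 83]), (-78, [85, 83, 78]), (-80, [50, 48, 47]), (-82, [50, 48, 47]), (-84, [64, 63, 59]), (-86, [97, 97, 89]), (-88, [96, 96, 89]), (-90, [111, 110, 103]), (-92, [111, 110, 103]), (-94, [115, 114, 106]), (-96, [117, 116, 108]), (-98, [120, 119, 111]), (-100, [131, 129, 122]), (-102, [131, 129, 122]), (-104, [151, 149, 143]), (-106, [161, 160, 155]), (-108, [171, 170, 166]), (-110, [171, 170, 166]), (-112, [172, 172, 169]), (-114, [172, 172, 168]), (-116, [172, 172, 168]), (-118, [173, 172, 169]), (-120, [173, 172, 169]), (-122, [169, 168, 163]), (-124, [159, 157, 153]), (-126, [159, 157, 153]), (-128, [127, 123, 117])]
```

Emit:
move_arm(deltas=[[-0.1, 1, 0, 0, 0, 0], [0, 0, 0, 0, 0, 0], [-0.1, 1, 0, 0, 0, 0], [0, 0, 0, 0, 0, 0], [0, 0, 0, 0, 0, 0]])

```text
t: 52.83
eef_pos: [0.5779, -0.0322, 0.3444]
ee_rot: [3.142, 0.0, -3.038]
force: [0.7, -3.8, 1.3]
width: 0.0006
```

```bash
python3 - <<'E'
from h import *
np.set_printoptions(precision=4,suppress=True)
im=arm.grab_frame("scene");s=arm.get_state();print(s["eef_pos"],s["force"],s["moment"])
a=np.load("s12.npy")
f=lambda i:cv2.resize(i[130:220,200:320],None,fx=6,fy=6,interpolation=cv2.INTER_CUBIC)
cv2.imwrite("pics/f12.png",f(im)[:,:,::-1])
E
```

```text
[ 0.5779 -0.0322  0.3443] [-0.3941 -4.2473  0.9705] [-1.3486 -0.2228  0.0163]
```

Emit:
move_arm(deltas=[[-0.1, 1, 0, 0, 0, 0], [0, 0, 0, 0, 0, 0], [-0.1, 1, 0, 0, 0, 0], [0, 0, 0, 0, 0, 0], [0, 0, 0, 0, 0, 0]])

```text
t: 53.3
eef_pos: [0.5777, -0.0301, 0.3444]
ee_rot: [3.141, 0.0, -3.038]
force: [0.1, -4.4, 1.1]
width: 0.0005
```

Emit:
move_arm(deltas=[[-0.1, 1, 0, 0, 0, 0], [0, 0, 0, 0, 0, 0], [0, 0, 0, 0, 0, 0], [0, 0, 0, 0, 0, 0], [0, 0, 0, 0, 0, 0]])

```text
t: 53.72
eef_pos: [0.5776, -0.0292, 0.3444]
ee_rot: [3.142, 0.0, -3.038]
force: [-1.0, -3.8, 1.8]
width: 0.0004
```

```bash
python3 - <<'E'
from h import *
np.set_printoptions(precision=4,suppress=True)
im=arm.grab_frame("scene");s=arm.get_state();print(s["eef_pos"],s["force"],s["moment"])
a=np.load("s12.npy")
# image shift between s12 and now for patches: ring/left knob, first handle, hook
def sh(box):
    x,y,w,h=box;g=lambda i:cv2.cvtColor(i[y:y+h,x:x+w],cv2.COLOR_RGB2GRAY).astype(np.float32)
    return cv2.phaseCorrelate(g(a),g(im),cv2.createHanningWindow((w,h),cv2.CV_32F))
for t in("house_a_saddle",):
    pass
for n,p in dict(ring=(.571-.0118,.049+.1144,.15),knobR=(.571+.0188,.049-.185,.15),h1=(.5617,.141,.13),h5=(.575,-.003,.13)).items():
    u=proj("scene",p).round().astype(int);print(n,u,sh((u[0]-10,u[1]-10,20,20)))
cv2.imwrite("pics/f13.png",cv2.resize(im[130:220,200:320],None,fx=6,fy=6,interpolation=cv2.INTER_CUBIC)[:,:,::-1])
E
```

```text
[ 0.5776 -0.0291  0.3444] [ 0.5787 -3.7691  1.1878] [-1.2316 -0.2204  0.0231]
ring [235 170] ((-0.6649456425404363, -0.4861332481944203), 1.1342155814170838)
knobR [318 202] ((-0.3605791611431197, -0.6699749835778803), 0.9204244780540466)
h1 [241 176] ((-1.3452912780290252, -0.5816589017266445), 0.8769657289981843)
h5 [279 192] ((-0.8544727297402321, -0.37180738591115414), 0.8702427363395691)
```

```bash
python3 - <<'E'
from h import *
im=arm.grab_frame("scene");a=np.load("s12.npy")
f=lambda i,x,y,w,h:cv2.resize(i[y:y+h,x:x+w],None,fx=400/w,fy=400/w,interpolation=cv2.INTER_CUBIC)
A=np.hstack([f(im,205,140,52,39),f(im,280,170,52,39)])
B=cv2.resize(im[145:220,205:325],(480,300),interpolation=cv2.INTER_CUBIC)
B=np.hstack([B,cv2.resize(a[147:182,208:245],(320,300),interpolation=cv2.INTER_CUBIC)])
cv2.imwrite("pics/f14.png",np.vstack([A,B])[:600,:,::-1])
E
```

```text
(no output)
```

View pics/f14.png

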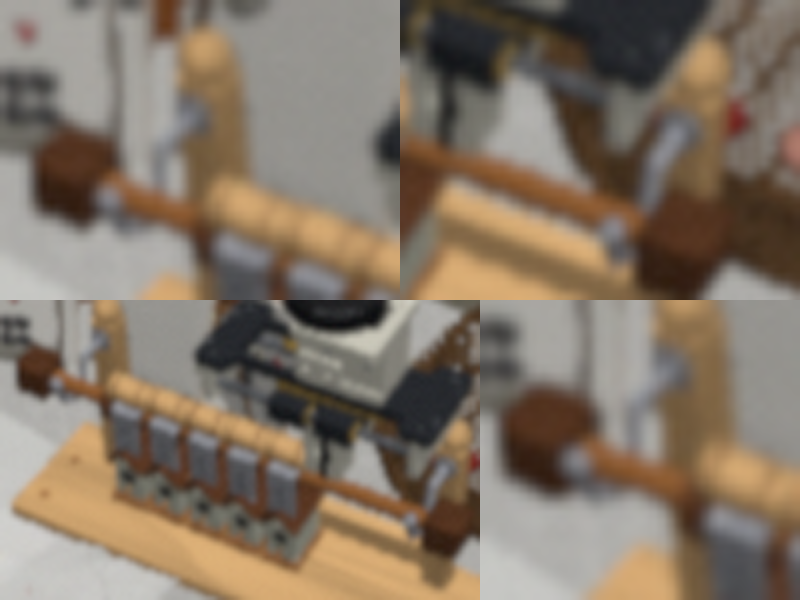

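```bash
python3 - <<'E'
from h import *
a=np.load("s12.npy");b=arm.grab_frame("scene")
def T(i,x,y,w,h,name):
    t=a[y:y+h,x:x+w];S=6
    up=lambda q:cv2.resize(q,None,fx=S,fy=S,interpolation=cv2.INTER_CUBIC)
    r=cv2.matchTemplate(up(b[y-4:y+h+4,x-4:x+w+4]),up(t),cv2.TM_CCOEFF_NORMED)
    _,v,_,l=cv2.minMaxLoc(r);print(name,round(v,3),(l[0]/S-4,l[1]/S-4))
T(0,208,156,13,14,"knobL");T(0,312,194,13,14,"knobR");T(0,236,170,40,30,"houses");T(0,225,140,10,12,"postL")
y=np.array([.571,.049,.15]);print("5mm =",proj("scene",y+[-.0005,.005,0])-proj("scene",y))
E
```

```text
knobL 0.969 (-1.0, -0.3333333333333335)
knobR 0.957 (-1.0, -0.6666666666666665)
houses 0.989 (-1.3333333333333335, -0.5)
postL 0.998 (0.0, 0.0)
5mm = [-1.35812668 -0.52776601]
```

Emit:
move_arm(deltas=[[0.1, -1.5, 0, 0, 0, 0], [0.4, -4, 0, 0, 0, 0], [0, 0, 20, 0, 0, 0], [0, 0, 35, 0, 0, 0], [0, 0, 35, 0, 0, 0]])

```text
t: 54.28
eef_pos: [0.5778, -0.0346, 0.4341]
ee_rot: [3.141, -0.003, -3.038]
force: [0.4, 0.2, 0.5]
width: 0.0003
```

Emit:
move_arm(deltas=[[-20, -10, 10, 0, 0, 0], [-25, -25, 0, 0, 0, 0], [-25, -30, 0, 0, 0, 0], [0, 0, 0, 0, 0, 0], [0, 0, 0, 0, 0, 0]])

```text
t: 54.7
eef_pos: [0.5068, -0.1007, 0.4449]
ee_rot: [3.141, 0.001, -3.04]
force: [0.4, -0.1, 0.1]
width: 0.001
```

```bash
python3 - <<'E'
from h import *
np.set_printoptions(precision=4,suppress=True)
a=np.load("s12.npy");b=arm.grab_frame("scene");arm.grab_frame("top");s=arm.get_state();print(s["eef_pos"],s["force"],s["t"])
def T(x,y,w,h,name):
    S=6;up=lambda q:cv2.resize(q,None,fx=S,fy=S,interpolation=cv2.INTER_CUBIC)
    r=cv2.matchTemplate(up(b[y-4:y+h+4,x-4:x+w+4]),up(a[y:y+h,x:x+w]),cv2.TM_CCOEFF_NORMED)
    _,v,_,l=cv2.minMaxLoc(r);print(name,round(v,3),(l[0]/S-4,l[1]/S-4))
T(208,156,13,14,"knobL");T(312,194,13,14,"knobR");T(236,170,20,30,"houses L");T(256,170,25,35,"houses R")
for t in("rail_left","rail_right"): print(t,[(round(d["score"],2),onz("scene",d["xy"],.15)) for d in arm.spot_point(t,"scene")[:1]])
for t in("toadstone","chick","ladybird","tube"): print(t,[(round(d["score"],2),onz("top",d["xy"],.01)[:2]) for d in arm.spot_point(t,"top")[:2]])
u=np.array([-.1012,.9949]);O=np.array([.567,.049])
print([(int(y),int(b[tuple(proj("scene",np.r_[O+u*y/1000,.181]).round().astype(int)[::-1])][0])) for y in np.arange(130,-90,-6.)])
E
```

```text
[ 0.5082 -0.0997  0.4445] [1.3286 0.0808 0.0171] 54.8
knobL 0.968 (-1.0, -0.3333333333333335)
knobR 0.957 (-1.0, -0.6666666666666665)
houses L 0.989 (-1.3333333333333335, -0.5)
houses R 0.832 (-1.3333333333333335, -0.6666666666666665)
rail_left [(0.93, array([0.5411, 0.22  , 0.15  ]))]
rail_right [(0.59, array([ 0.5832, -0.0931,  0.15  ]))]
toadstone [(0.6, array([ 0.3621, -0.2575]))]
chick [(0.47, array([ 0.3684, -0.1696]))]
ladybird [(0.54, array([ 0.3998, -0.4645])), (0.18, array([0.5995, 0.0036]))]
tube [(0.83, array([ 0.3597, -0.347 ]))]
[(130, 129), (124, 112), (118, 133), (112, 183), (106, 189), (100, 200), (94, 178), (88, 183), (82, 188), (76, 178), (70, 197), (64, 192), (58, 199), (52, 183), (46, 174), (40, 181), (34, 202), (28, 203), (22, 198), (16, 176), (10, 189), (4, 191), (-2, 192), (-8, 205), (-14, 199), (-20, 174), (-26, 191), (-32, 179), (-38, 196), (-44, 207), (-50, 197), (-56, 187), (-62, 165), (-68, 156), (-74, 174), (-80, 168), (-86, 158)]
```

```bash
python3 -c "
from station import arm
print(arm.job_done())"
```

```text
the job is handed in; nothing more can be done
None
```

The rail hangs in both hooks with its stop ring to the left. All five birdhouses are on it, entrance holes to the front, closed up against the ring. The job was handed in at about 55 s of the 210 s.

- **Rail:** I lowered it until it bore about 10 N. The force and moment readings showed both ends carrying before I let go.
- **First two houses:** The fingertips touched the rail before these two were quite down, so they settled the last 3 mm or so on release. I gripped the other three higher and lowered them fully.
- **Closing up:** On the last push the rail moved to the left together with the row, at a steady 4 N, which shows the first handle bears on the ring. The pictures show one unbroken row of handles about 180 mm long (five times 36 mm). Nothing moved after I drew the gripper away.
- **Bystanders:** The toadstone, chick and ladybird read within 5 mm of where they started. The tube read about 13 mm off. I put that down to detector scatter, because the arm never came near it. I did not touch the orange look-alike.
- **Not settled:** I did not push the rail to the end of its 8 mm end play, so I could not confirm how much is left. The rail-end detections scatter by about 2 cm, so I relied on the picture comparison for the final rail position.

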